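# Reset the lunch-label winder

## Task

The lunch-label wheel on the sloping stand has been wound too far. Flip its pawl right over so that it lies clear of the teeth, turn the knob back (anticlockwise) to its stop, flip the pawl back down onto the wheel, then wind forward (clockwise) exactly two clicks, one at a time with about a second's pause after the first, and leave the pawl down behind the second tooth. Leave the lunch tin, sippy cup, butter dish and fork where they are.

Things in the scene. Friction and masses are not known exactly. Their poses are not given: they have to be found in the camera images.
- wheel (a joint): Turn of the toothed aluminium wheel (90 mm over its 12 teeth, paper labels), rad: 0 = backward stop, grows clockwise seen from outside, upper stop 2.7. A tooth is 0.524 rad. Pawl down: it drops behind a new tooth (a click) at 0.46, 0.99, 1.51, 2.03, 2.56 and then bars turning back past that. Left alone the wheel stays put (friction 0.12 N m). First click: leave it at 0.52, second: 1.05.
- knob (a joint): Free play of the black knob on the wheel's axle, rad, -0.12 to 0.12, grows clockwise. Only at either end of it does the knob take the wheel along, so on reversing the wheel lags the knob by up to 0.24.
- pawl (a joint): Swing of the steel pawl, rad: 0 = nose down between teeth, about 0.17 riding over a tooth; grows as it lifts anticlockwise (off the wheel, to the left seen from the robot); end stop 1.05. No spring: below about 0.48 its weight drops it onto the wheel, above that it falls away to its end stop and stays. Swings with under 1 N.
- knob_grip (a point): Point to grip, on the knob's axis, 11 mm below its outer end. The knob is a black bar 48 long, 14 wide, 30 mm high on a 40 mm disc on the wheel. z points outward along the axle, which leans 35 degrees from vertical towards the robot; x along the bar, y across. The bar lies up the slope when wheel + knob joints add to 0. Wheel face 25 mm and wooden slope 41 mm below along z.
- pawl_pin (a point): Point to grip on the upright round steel pin at the pawl's free end, 12 mm below its outer end. Pin 12 mm across, 14 to 55 mm above the wooden slope. z points outward along the pin, parallel to the axle; x away from the pivot along the pawl's bar (10 mm wide, its top 29 mm below this point).
- pawl_pivot (a point): Point on the pawl's pivot axis, level with pawl_pin, which swings about it at 80 mm radius in the plane of the slope. z points outward along the axis, x up the slope, y to the left seen from the robot. With pawl at 0 the pin lies 0.484 rad clockwise of x.
- winder: The wooden stand, fixed to the bench, 225 mm wide, its slope 190 mm long. Origin on the bench below the axle; the axle meets the slope 90 mm above it. x points to the rear (up the slope), y to the left. The slope stands at 35 degrees to the bench, low edge towards the robot's side, high edge about 145 mm up.
- lunch_tin: Bystander: grey two-tier lunch tin, 114 x 164 x 104 mm high, origin under its centre.
- sippy_cup: Bystander: orange sippy cup, 76 mm across, 119 mm high, origin under its centre.
- butter_dish: Bystander: white ceramic butter dish with domed cover, 105 x 165 x 83 mm high, origin under its centre.
- bamboo_fork: Bystander: bamboo fork lying flat, 180 x 26 x 5 mm, along its x axis; origin under its middle.

How it is judged:
By the outcome, as a careful person would: the job done as asked, in the order asked, and still so for the second after the job is handed in, with the robot touching nothing.
It also fails if it takes over 69 s, if anything falls off the work surface, if the arm or the gripper's body presses on something with over 40 N, if the wrist force passes 120 N, or if a joint passes its speed limit or range.

## Robot

A 6-joint arm with a two-finger parallel gripper is mounted at the origin on the work surface. World frame = base frame: x ahead of the robot, y to its left, z up, the work surface at z = 0. Lengths are in mm, angles in rad, forces in N, time in s.
With the tool pointing down it reaches from about 350 to 775 mm from the base axis. Payload 7.3 kg.
Tool frame: the origin (TCP) lies midway between the tips of the shut fingers; the grasp point (between the pads) lies 19 mm behind it (grasp_offset is the z of the grasp point in the tool frame, in mm); z points along the fingers, y is the direction in which the jaws open and shut (so a half turn about z gives the same grasp; the last joint's range is limited). The gripper opens to 92 mm and grips with 3 to 60 N. Pads are 19 mm wide; open, the fingers measure 130 mm over their backs; the gripper's body (75 mm by 190 mm) begins 47 mm behind the grasp point.
Start: joints at [1.122, 0.342, 1.524, -0, 1.275, -0.146], TCP at [156.537, 501.14, 226.741] pointing down, gripper open.
Joint ranges: [-2.53, 2.53], [-0.77, 2.02], [0.04, 2.7], [-1, 4.14], [0.28, 2.66], [-3.11, 3.11]. Speed limits (rad/s): [2.57, 2.57, 3.14, 3.14, 3.14, 3.14].

## Interface

Orientations are given as [roll, pitch, yaw] about the fixed x, y, z axes, in that order (R = Rz(yaw) Ry(pitch) Rx(roll)).
In Python, from plant import get_obs, capture, camera_model, close_job, boxes_of, regions_of, place_of, grasp_offset gives the robot as it stands. The module is installed in compiled form; this text tells all that it offers.
- The arm moves only by the tool send_rows, never from a script. Its argument "targets" is a list that holds one entry, the list of rows, each a list of 7 numbers: the turn, a rotation vector about the tool's x, y, z in degrees, then the shift along the tool's x, y, z in mm, then the closure, from -1 (fully open) to 1 (shut). A call has 1 to 5 rows; each row is the pose to reach, as a shift and turn from the pose commanded when the call began, along the tool's axes at that moment; what a row does not reach only later rows make up. A row lasts 1/12 s, in which the tool goes at most 41.7 mm and 7.16 degrees, less where a joint would pass 70% of its speed; a pose out of reach is approached as far as the arm can. A call with a gripper value outside its range is refused whole. The fingers move at their own pace and stop on an object; the grip force is fixed at half the most. Time passes only in rows, so rows that repeat a pose let the fingers close. It gives the time, the measured TCP pose, the force and the opening at its end, in the units of the state.
- get_obs(): the state, without advancing time (a new reading comes with each control period).
- capture(name): name is "scene" or "top" or "wrist"; returns the picture (480x640x3 uint8, red, green, blue); there is no depth.
- camera_model(name): a dict with "K" (3x3 intrinsics, pixels), "world_to_cam" (4x4, takes a point from world to camera coordinates). Camera axes: x right, y up, looking along -z (the intrinsics and any distortion apply to the point x, -y, -z); pixel columns grow to the right and rows downward; lengths in mm; the calibration is good to about 2 mm. A picture is of the moment at which its call begins: read the wrist's pose just before it. camera_model takes no time and is no camera call; for the wrist camera it gives the pose at the moment of the call.
- close_job(): hands the job in, once; it reports no verdict.
Trained networks look in the newest picture that a camera, given by its name, has taken for a name from the list of things; names that differ only in an ending like _2 or _b are one class to them, and where a whole thing is asked for, a point or a joint stands for the part that bears it (a point fixed in the world has none). Each returns a list of dicts, best first, with "conf" (0 to 1); they miss things now and then, are a little off and sometimes report something else, mostly with a low value. They report only what shows in the picture. A call takes as long as a camera call.
- boxes_of(label, camera): "location" ([row, column] in pixels, amid what is visible of it).
- regions_of(label, camera): "region" (480x640 bool, what is visible of it) and "location" ([row, column] in pixels, amid what is visible of it).
- place_of(label, camera): "location" ([row, column] in pixels: a listed point, or the origin of a listed thing).
The state is a dict: "time": time; "joint_positions": joint angles; "dq": joint speeds; "tau": joint torques, N m; "tool_pos": TCP position; "tcp_rot": TCP orientation; "contact_force": force on the tool from outside, world axes, zero at the start; "moment": the same for the moment, N m; "grip_width": finger opening in mm.
Only numpy, scipy, OpenCV 4.12 (cv2) and the standard library are available. Lean on these libraries where they do the work, as an engineer would, in place of code of your own. Each camera call takes 0.05 s, during which the arm holds its last target.

## Working session

There is one attempt and no reset: what is moved stays moved. The work goes in short steps, Python scripts to look and compute and a tool call to move; the robot and the scene stay as the last step left them, time stands still between calls to the robot, and variables do not carry over. Pictures are saved under pics/ and viewed, and the job is handed in when it is done.

Besides the shell and the picture viewer there is one more tool, called after "Request:" as a command line: name --argument value ..., lists and objects as JSON in quotes. send_rows: Moves the arm, as the interface text tells. Its arguments: {"type":"object","properties":{"targets":{"type":"array","items":{"type":"array","items":{"type":"array","items":{"type":"number"}}}}},"required":["targets"]}

```bash
mkdir -p pics; ls; cat > h.py <<'E'
import numpy as np, cv2
from plant import *
from scipy.spatial.transform import Rotation as R
def shot(n,f):
    m=camera_model(n); im=capture(n); cv2.imwrite('pics/'+f,im[:,:,::-1]); return im,m
def ray(m,rc):
    K=np.array(m['K']);T=np.array(m['world_to_cam']);
    v=np.linalg.inv(K)@[rc[1],rc[0],1]; v=v*[1,-1,-1]
    Rm=T[:3,:3]; o=-Rm.T@T[:3,3]; d=Rm.T@v; return o,d/np.linalg.norm(d)
def tri(rs):
    A=0;b=0
    for o,d in rs:
        P=np.eye(3)-np.outer(d,d);A=A+P;b=b+P@o
    p=np.linalg.solve(A,b); return p,[np.linalg.norm((np.eye(3)-np.outer(d,d))@(p-o)) for o,d in rs]
def proj(m,p):
    T=np.array(m['world_to_cam']);c=T[:3,:3]@p+T[:3,3];c=c*[1,-1,-1];q=np.array(m['K'])@c;return q[1]/q[2],q[0]/q[2]
E
python3 - <<'E'
from h import *
print(get_obs()); print(grasp_offset() if callable(grasp_offset) else grasp_offset)
for n in ['scene','top','wrist']:
    im,m=shot(n,n+'1.png'); print({k:(np.round(v,3).tolist() if k in('K','world_to_cam') else v) for k,v in m.items()})
E
```

```text
pics
{'time': 0.0, 'joint_positions': array([ 1.12198592e+00,  3.42731298e-01,  1.52503485e+00,  3.74347890e-06,
        1.27535534e+00, -1.45964134e-01]), 'dq': array([-3.35993866e-05, -5.27973310e-04, -1.36815604e-03,  4.37920177e-04,
        1.73381738e-03, -9.02077757e-04]), 'tau': array([ 1.16684889e-03, -4.31244063e+01, -2.44220692e+01,  7.17830588e-02,
        5.60155569e-02, -1.13517217e-04]), 'tool_pos': array([156.35836478, 500.75445372, 226.0342709 ]), 'tcp_rot': array([-3.14008060e+00, -2.25905135e-04,  2.83874512e+00]), 'contact_force': array([-0.06339863,  0.29074274, -0.58910719]), 'moment': array([-0.0661779 ,  0.007958  , -0.01227729]), 'grip_width': 92.16078900543211}
-18.8
{'K': [[567.646, 0.0, 322.914], [0.0, 567.646, 249.787], [0.0, 0.0, 1.0]], 'world_to_cam': [[-0.227, 0.974, -0.001, 115.246], [-0.565, -0.131, 0.815, 202.947], [0.793, 0.185, 0.58, -1948.675], [0.0, 0.0, 0.0, 1.0]]}
{'K': [[592.29, 0.0, 311.06], [0.0, 592.29, 246.769], [0.0, 0.0, 1.0]], 'world_to_cam': [[0.011, -1.0, 0.01, -11.01], [0.981, 0.012, 0.196, -541.934], [-0.196, 0.008, 0.981, -1425.509], [0.0, 0.0, 0.0, 1.0]]}
{'K': [[356.922, 0.0, 321.993], [0.0, 356.922, 237.081], [0.0, 0.0, 1.0]], 'world_to_cam': [[0.298, 0.955, -0.001, -524.205], [-0.909, 0.283, -0.304, 38.818], [-0.29, 0.092, 0.953, -392.449], [0.0, 0.0, 0.0, 1.0]]}
```

View pics/scene1.png

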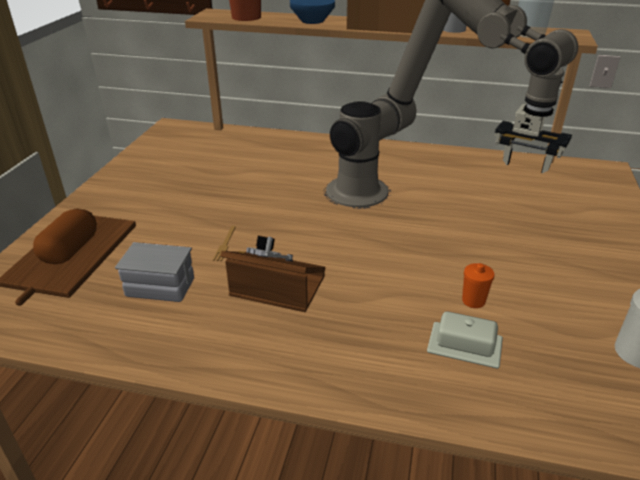

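View pics/top1.png

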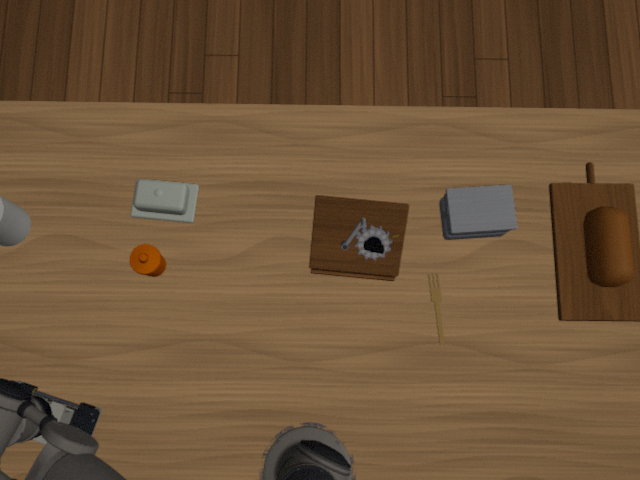

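```bash
python3 - <<'E'
from h import *
ms={n:camera_model(n) for n in('scene','top')}
for l in ['knob_grip','pawl_pin','pawl_pivot','winder','lunch_tin','sippy_cup','butter_dish','bamboo_fork']:
    rs=[]
    for n in ms:
        r=place_of(l,n)
        if r: print(l,n,np.round(r[0]['location'],1),round(r[0]['conf'],2),len(r)); rs.append(ray(ms[n],r[0]['location']))
    if len(rs)==2: p,e=tri(rs); print('   ',p.round(1),np.round(e,1))
print(get_obs()['time'])
E
```

```text
knob_grip scene [242.2 263.9] 0.67 1
knob_grip top [249.5 374.6] 0.53 1
    [ 525.  -155.9  114.3] [0.4 0.4]
pawl_pin scene [241.5 268.9] 0.58 1
pawl_pin top [223.6 363.6] 0.61 1
    [ 577.7 -124.4  157.1] [1.8 1.8]
pawl_pivot scene [243.7 289.9] 0.47 1
pawl_pivot top [250.7 343.1] 0.66 1
    [521.1 -83.  118. ] [2.3 2.3]
winder scene [282.9 267. ] 0.82 1
winder top [246.2 372. ] 0.77 1
    [ 553.7 -154.1    1.2] [9.1 9.1]
lunch_tin scene [286.8 161.2] 0.91 1
lunch_tin top [218.  467.6] 0.58 1
    [ 634.5 -414.7    2.2] [0.6 0.6]
sippy_cup scene [298.9 473.9] 0.6 2
sippy_cup top [269.2 156.3] 0.83 1
    [489.6 397.2  -4.6] [4.9 4.9]
butter_dish top [200.8 163.6] 0.93 1
bamboo_fork scene [246.4 226.1] 0.75 1
bamboo_fork top [308.6 437. ] 0.7 1
    [ 397.  -327.   -13.4] [3. 3.]
0.95
```

```bash
cat >> h.py <<'E'
PSI=-0.12; A=np.radians(35)
def Sfr(psi=None):
    psi=PSI if psi is None else psi
    Z=R.from_euler('z',psi).as_matrix()
    return Z@np.array([[np.cos(A),0,-np.sin(A)],[0,1,0],[np.sin(A),0,np.cos(A)]])  # cols: up-slope, left, outward
def Rtool(cw=0,psi=None):
    # tool z=-axle ; at cw=0 tool y = left, x= down slope; cw: turned clockwise seen from outside
    S=Sfr(psi); B=np.column_stack([-S[:,0],S[:,1],-S[:,2]])
    return B@R.from_euler('z',cw).as_matrix()
def cur():
    o=get_obs(); return np.array(o['tool_pos']),R.from_euler('xyz',o['tcp_rot']).as_matrix(),o
def plan(p,Rt):
    c,Rc,o=cur(); rv=R.from_matrix(Rc.T@Rt).as_rotvec(degrees=True); s=Rc.T@(np.array(p)-c)
    print('t %.2f'%o['time'],'rot',rv.round(2),'shift',s.round(1),'|',round(np.linalg.norm(rv),1),round(np.linalg.norm(s),1))
E
python3 - <<'E'
from h import *
c,Rc,o=cur(); T=camera_model('wrist')['world_to_cam']; T=np.array(T)
print('cam in tool',Rc.T@(-T[:3,:3].T@T[:3,3]-c), 'axis',Rc.T@(-T[2,:3]))
plan([380,200,290],Rtool()); plan([450,-130,260],Rtool())
print(Rc)
E
```

```text
cam in tool [ 8.24331824e+01 -1.48282871e-01 -1.58804999e+02] axis [-3.04259025e-01  6.48186982e-06  9.52589337e-01]
t 0.95 rot [ -3.19 -34.9  -10.15] shift [-303.1 -220.8  -63.3] | 36.5 380.3
t 0.95 rot [ -3.19 -34.9  -10.15] shift [-468.3 -514.9  -33.3] | 36.5 696.8
[[-9.54503755e-01  2.98198890e-01  6.71331675e-05]
 [ 2.98198896e-01  9.54503746e-01  1.31289714e-04]
 [-2.49284129e-05  1.45335561e-04 -9.99999989e-01]]
```

View pics/wrist1.png

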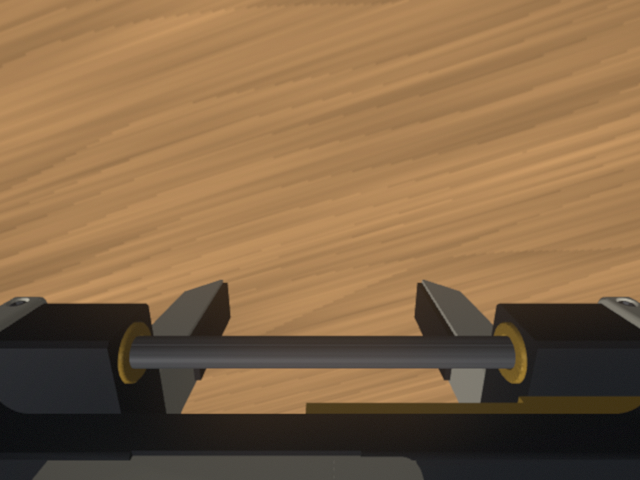

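Request:
send_rows --targets '[[[0, -7, -2, -42, -31, -9, -1], [-1, -14, -4, -84, -62, -18, -1], [-2, -21, -6, -126, -92, -27, -1], [-3, -28, -8, -168, -122, -36, -1], [-3, -35, -10, -210, -153, -44, -1]]]'

```text
time: 1.37
tool_pos: [279.6, 335.3, 263.1]
tcp_rot: [3.14, 0.605, 3.017]
contact_force: [0.9, -0.7, -0.4]
grip_width: 92.1
```

```bash
python3 - <<'E'
from h import *
plan([380,200,290],Rtool()); plan([450,-130,260],Rtool());print(get_obs()['joint_positions'])
E
```

```text
t 1.37 rot [-0.06 -0.34 -0.21] shift [-111.  -121.9   43.9] | 0.4 170.6
t 1.37 rot [-0.06 -0.34 -0.21] shift [-184.8 -440.8  130.9] | 0.4 495.6
[ 1.09041399  0.07694638  1.93103852 -0.6784506   1.01335315 -0.02229531]
```

Request:
send_rows --targets '[[[0, 0, 0, -22, -34, 9, -1], [0, 0, 0, -42, -70, 17, -1], [0, 0, 0, -60, -106, 26, -1], [0, 0, 0, -75, -143, 36, -1], [0, 0, 0, -90, -180, 50, -1]]]'

```text
time: 1.78
tool_pos: [356.0, 148.2, 272.7]
tcp_rot: [3.141, 0.601, 3.016]
contact_force: [1.6, 0.5, 0.2]
grip_width: 91.5
```

Request:
send_rows --targets '[[[0, 0, 0, -14, -37, 12, -1], [0, 0, 0, -28, -74, 24, -1], [0, 0, 0, -42, -111, 36, -1], [0, 0, 0, -56, -148, 48, -1], [0, 0, 0, -70, -185, 60, -1]]]'

```text
time: 2.2
tool_pos: [401.3, 19.0, 263.9]
tcp_rot: [3.141, 0.595, 3.015]
contact_force: [-0.0, 1.1, -1.1]
grip_width: 92.0
```

```bash
python3 - <<'E'
from h import *
plan([450,-130,260],Rtool());print(get_obs()['joint_positions'])
E
```

```text
t 2.20 rot [-0.19 -0.9  -0.31] shift [ -53.4 -141.7   40.8] | 1.0 156.8
[-0.15896328 -0.23540928  2.19779539  0.03370853  0.58458791 -1.62576667]
```

Request:
send_rows --targets '[[[0, -1, 0, -13, -35, 10, -1], [0, -1, 0, -26, -70, 20, -1], [0, -1, 0, -40, -106, 30, -1], [0, -1, 0, -53, -140, 40, -1], [0, -1, 0, -53, -140, 40, -1]]]'

```text
time: 2.62
tool_pos: [450.3, -130.6, 260.5]
tcp_rot: [-3.14, 0.613, 3.014]
contact_force: [0.3, -0.5, 0.2]
grip_width: 91.6
```

```bash
cat > look.py <<'E'
from h import *
import sys
im,m=shot('wrist',sys.argv[1])
for l in ['knob_grip','pawl_pin','pawl_pivot','winder']:
    r=place_of(l,'wrist')
    if r: print(l,np.round(r[0]['location'],1),round(r[0]['conf'],2), 'ray',[v.round(4).tolist() for v in ray(m,r[0]['location'])])
plan([450,-130,260],Rtool());print(get_obs()['joint_positions'])
E
python3 look.py w2.png
```

```text
knob_grip [203.6 311.6] 0.61 ray [[293.3645, -110.5605, 342.7738], [0.727, -0.1235, -0.6754]]
pawl_pin [260.6 347.4] 0.85 ray [[293.3645, -110.5605, 342.7738], [0.8351, -0.0366, -0.5489]]
pawl_pivot [183.6 383.9] 0.9 ray [[293.3645, -110.5605, 342.7738], [0.7046, 0.0791, -0.7052]]
winder [139.5 316.7] 0.89 ray [[293.3645, -110.5605, 342.7738], [0.6026, -0.0928, -0.7926]]
t 2.87 rot [-0.13 -0.07 -0.3 ] shift [-1.6 -3.7  0.4] | 0.3 4.0
[-0.6375274  -0.0877512   2.1085743   0.4946797   0.63396734 -2.41192111]
```

View pics/w2.png

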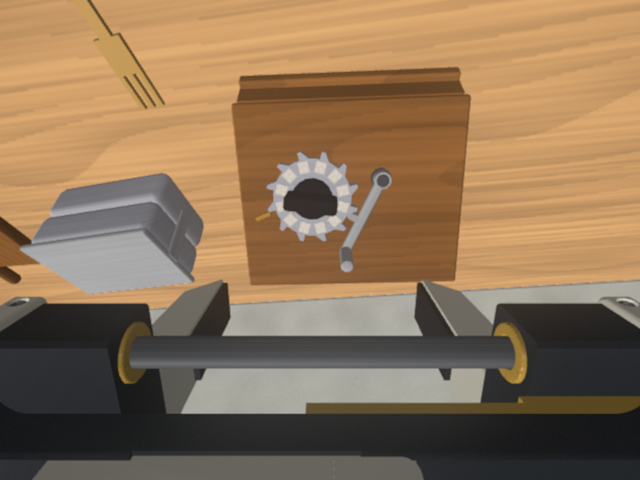

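```bash
cat > fit.py <<'E'
from h import *
from scipy.optimize import least_squares
import json
ob=[]
MS={n:camera_model(n) for n in('scene','top')}
def add(m,l,rc,w): ob.append((m,l,rc,w))
for n,l,rc in [('scene','knob',(242.2,263.9)),('top','knob',(249.5,374.6)),('scene','pin',(241.5,268.9)),('top','pin',(223.6,363.6)),('scene','piv',(243.7,289.9)),('top','piv',(250.7,343.1)),('scene','org',(282.9,267)),('top','org',(246.2,372))]: add(MS[n],l,rc,1 if l!='org' else 0.4)
def pts(v):
    x,y,psi,a,b,pw=v; S=Sfr(psi); O=np.array([x,y,90.]); d=0.484-pw
    return dict(org=np.array([x,y,0]),knob=O+41*S[:,2],piv=O+S@[a,b,43],pin=O+S@[a+80*np.cos(d),b-80*np.sin(d),43])
def fit(fixpw=None):
    def f(v):
        P=pts(v); r=[]
        for m,l,rc,w in ob: r+=list((np.array(proj(m,P[l]))-rc)*w)
        r.append((v[2]+.12)/.02)
        if fixpw is not None: r.append((v[5]-fixpw)/.02)
        return np.array(r)
    s=least_squares(f,[550,-150,-.12,0,72,0.],loss='soft_l1',x_scale=[10,10,.1,10,10,.1])
    P=pts(s.x); print(s.x.round(3),'cost',round(s.cost,2))
    for k in P: print(k,P[k].round(1))
    for m,l,rc,w in ob: print(l,(np.array(proj(m,P[l]))-rc).round(1),end='; ')
    print(); return s.x,P
E
cat > f1.py <<'E'
from fit import *
m=camera_model('wrist')
for l,rc in [('knob',(203.6,311.6)),('pin',(260.6,347.4)),('piv',(183.6,383.9)),('org',(139.5,316.7))]: add(m,l,rc,1 if l!='org' else .4)
np.save('w2m.npy',np.array([m['K'],np.array(m['world_to_cam'])],dtype=object),allow_pickle=True)
fit(0)
E
python3 f1.py
```

```text
[ 5.50340e+02 -1.48461e+02 -1.08000e-01 -1.77230e+01  6.45410e+01
  2.90000e-02] cost 19.91
org [ 550.3 -148.5    0. ]
knob [ 527.  -145.9  123.6]
piv [518.3 -80.1 115.1]
pin [ 573.1 -121.4  156.3]
knob [-2.  3.]; knob [-1.5 -3.9]; pin [-0.7  1. ]; pin [ 2.2 -2.1]; piv [0.6 2.3]; piv [ 1.1 -0.3]; org [-0.5 -0.9]; org [ 2.2 -5.6]; knob [ 0.9 -0.5]; pin [ 0.3 -3.8]; piv [0.6 0. ]; org [ 0.2 -2.9];
```

```bash
sed -i 's/add(m,l,rc,1 if/add(m,l,rc,2.5 if/' f1.py; cat >> f1.py <<'E'
x,P=fit(0); S=Sfr(x[2]); plan(P['pin']+45*S[:,2],Rtool(0,x[2]))
E
python3 f1.py|tail -7
```

```text
7.30000e-02] cost 23.67
org [ 549.6 -148.     0. ]
knob [ 526.2 -145.4  123.6]
piv [517.5 -80.  114.9]
pin [ 573.7 -118.3  157. ]
knob [-2.2  3.3]; knob [-1.2 -4.2]; pin [-0.6  2.1]; pin [ 1.8 -3.4]; piv [0.4 2.4]; piv [ 1.5 -0.4]; org [-0.7 -0.7]; org [ 2.4 -5.8]; knob [ 0.2 -0.1]; pin [ 1.1 -0.5]; piv [-0.2  0.1]; org [-0.4 -2.6]; 
t 2.87 rot [-0.44 -0.07 -0.74] shift [-42.   22.9 109.3] | 0.9 119.3
```

Request:
send_rows --targets '[[[0, 0, 0, -14, 8, 36, 0.2], [0, 0, -0.5, -28, 16, 72, 0.45], [0, 0, -0.5, -42, 23, 109, 0.45], [0, 0, -0.5, -42, 23, 109, 0.45]]]'

```text
time: 3.2
tool_pos: [550.4, -113.2, 188.5]
tcp_rot: [-3.14, 0.602, 3.028]
contact_force: [-0.9, -0.3, -1.2]
grip_width: 69.7
```

```bash
python3 look.py w3.png
```

```text
knob_grip [179.9 248.2] 0.75 ray [[394.0665, -95.3025, 272.401], [0.6424, -0.2761, -0.7149]]
pawl_pin [273.5 309.8] 0.93 ray [[394.0665, -95.3025, 272.401], [0.8385, -0.1312, -0.5289]]
pawl_pivot [149.8 370.9] 0.88 ray [[394.0665, -95.3025, 272.401], [0.6277, 0.0596, -0.7762]]
winder [ 96.2 274.7] 0.77 ray [[394.0665, -95.3025, 272.401], [0.489, -0.1805, -0.8534]]
t 3.45 rot [-0.16  0.1   0.29] shift [  41.5  -26.5 -107.2] | 0.4 117.9
[-0.45062977  0.18592801  2.02521615  0.50803752  0.38795816 -2.32544737]
```

View pics/w3.png

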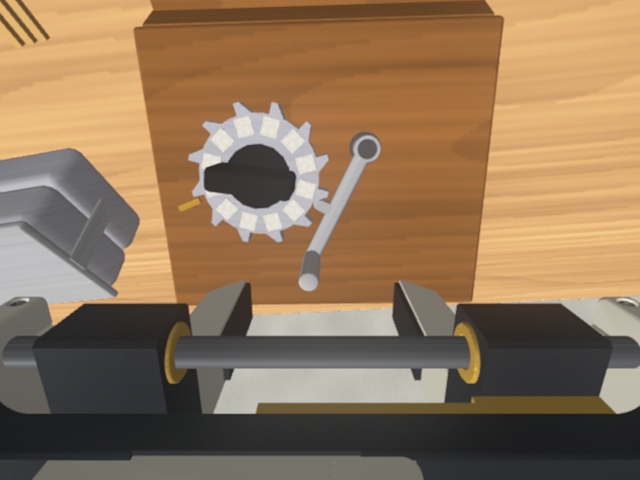

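```bash
cat > fk.py <<'E'
from h import *
from scipy.optimize import least_squares
D=[([1.122,.3427,1.525,0,1.2754,-.146],[156.36,500.75,226.03],[-3.14,0,2.8387]),
([1.09041399,0.07694638,1.93103852,-0.6784506,1.01335315,-0.02229531],[279.6,335.3,263.1],[3.14,.605,3.017]),
([-0.15896328,-0.23540928,2.19779539,0.03370853,0.58458791,-1.62576667],[401.3,19,263.9],[3.141,.595,3.015]),
([-0.6375274,-0.0877512,2.1085743,0.4946797,0.63396734,-2.41192111],None,None),
([-0.45062977,0.18592801,2.02521615,0.50803752,0.38795816,-2.32544737],[550.4,-113.2,188.5],[-3.14,.602,3.028])]
def Rr(ax,a): return R.from_euler(ax,a).as_matrix()
def fk(p,j):
    z0,a1,L1,a3,lat,L2,wl,d=p
    Q=Rr('z',j[0]);t=Q@[a1,0,z0];Q=Q@Rr('y',j[1]);t=t+Q@[0,0,L1];Q=Q@Rr('y',j[2]);t=t+Q@[a3,lat,L2];Q=Q@Rr('z',j[3]);t=t+Q@[0,wl,0];Q=Q@Rr('y',j[4]);t=t+Q@[0,0,d];Q=Q@Rr('z',j[5]);return t,Q
if __name__=='__main__':
    c,Rc,o=cur()
    D.append((o['joint_positions'],c,o['tcp_rot']))
    for j,t,r in D:
        if r is None: continue
        Q=fk([0]*8,j)[1]; print((R.from_euler('xyz',r).as_matrix().T@Q).round(2).tolist())
    def f(p): return np.concatenate([fk(p,j)[0]-t for j,t,r in D if t is not None])
    s=least_squares(f,[250,0,350,0,70,350,0,250],loss='soft_l1'); print(s.x.round(1)); print(f(s.x).round(1))
    np.save('fkp.npy',s.x)
E
python3 fk.py
```

```text
[[-0.0, 1.0, 0.0], [-1.0, -0.0, 0.0], [0.0, -0.0, 1.0]]
[[-0.0, 1.0, 0.0], [-1.0, -0.0, -0.0], [-0.0, -0.0, 1.0]]
[[-0.0, 1.0, -0.0], [-1.0, -0.0, -0.0], [-0.0, 0.0, 1.0]]
[[0.0, 1.0, -0.01], [-1.0, 0.0, -0.0], [-0.0, 0.01, 1.0]]
[[0.0, 1.0, -0.0], [-1.0, 0.0, -0.0], [-0.0, 0.0, 1.0]]
[220.8  -8.2 508.2  42.4  77.8 386.1  -1.  319.7]
[-0.4  0.1  0.2  0.4  0.1  0.1 -0.   0.4 -0.3 -1.7 -1.5  5.   0.7  0.5
 -2.5]
```

```bash
cat > f2.py <<'E'
from fit import *
o=np.load('w2m.npy',allow_pickle=True); m2=dict(K=np.array(o[0],float),world_to_cam=np.array(o[1],float))
for l,rc in [('knob',(203.6,311.6)),('pin',(260.6,347.4)),('piv',(183.6,383.9)),('org',(139.5,316.7))]: add(m2,l,rc,2.5 if l!='org' else .4)
m=camera_model('wrist')
for l,rc in [('knob',(179.9,248.2)),('pin',(273.5,309.8)),('piv',(149.8,370.9)),('org',(96.2,274.7))]: add(m,l,rc,2.5 if l!='org' else .4)
x,P=fit(); np.save('x.npy',x)
E
cat > ik.py <<'E'
from fk import *
from fit import pts
p=np.load('fkp.npy')
lo=[-2.53,-.77,.04,-1,.28,-3.11];hi=[2.53,2.02,2.7,4.14,2.66,3.11]
def ik(t,Rt,j0,b=True):
    F=R.from_euler('z',-np.pi/2).as_matrix()
    def f(j):
        a,Q=fk(p,j); Q=Q@F.T if False else Q
        return np.r_[(a-t)/10, R.from_matrix((Rt@M).T@Q).as_rotvec()*10]
    return least_squares(f,np.clip(j0,lo,hi),bounds=(lo,hi)) if b else least_squares(f,j0)
M=np.array([[0,1,0],[-1,0,0],[0,0,1.]])
if __name__=='__main__':
    x=np.load('x.npy'); S=Sfr(x[2]); P=pts(x); j=get_obs()['joint_positions']
    for pw in (0,.3,.6,1.0):
        y=x.copy();y[5]=pw;Q=pts(y)['pin']-15*S[:,2]
        s=ik(Q,Rtool(0,x[2]),j,False); print('pin',pw,s.x.round(2),round(s.cost,3)); j=s.x
    j=get_obs()['joint_positions']
    for cw in (0,-.2,.5,1.2,2):
        s=ik(P['knob']-19*S[:,2],Rtool(cw,x[2]),j,False); print('knob',cw,s.x.round(2),round(s.cost,3)); j=s.x
E
python3 f2.py; python3 ik.py
```

```text
[ 5.53086e+02 -1.59008e+02 -1.00000e-01 -1.43000e+01  7.06820e+01
  2.00000e-02] cost 141.25
org [ 553.1 -159.     0. ]
knob [ 529.7 -156.7  123.6]
piv [523.9 -85.1 117. ]
pin [ 578.7 -126.5  158.1]
knob [-2.  -1.2]; knob [-2.6  0.6]; pin [-0.3 -1.7]; pin [-0.3  0.2]; piv [ 0.9 -0.2]; piv [-1.3  1.8]; org [-0.5 -5. ]; org [ 1.2 -1.6]; knob [  3.9 -11.8]; pin [ 5.5 -8.7]; piv [ 7.2 -5.5]; org [  3.  -11.5]; knob [-4.2  0.9]; pin [-6.3  0.7]; piv [-0.2  0.3]; org [-1.  -1.8]; 
pin 0 [-0.45  0.33  1.99  0.7   0.31 -2.54] 0.0
pin 0.3 [-0.39  0.33  1.97  0.6   0.3  -2.4 ] 0.0
pin 0.6 [-0.34  0.33  1.98  0.52  0.28 -2.27] 0.0
pin 1.0 [-0.27  0.32  2.    0.44  0.23 -2.14] 0.0
knob 0 [-0.57  0.35  2.11  1.15  0.29 -3.1 ] 0.0
knob -0.2 [-0.57  0.35  2.11  1.15  0.29 -3.3 ] 0.0
knob 0.5 [-0.57  0.35  2.11  1.15  0.29 -2.6 ] 0.0
knob 1.2 [-0.57  0.35  2.11  1.15  0.29 -1.9 ] 0.0
knob 2 [-0.57  0.35  2.11  1.15  0.29 -1.1 ] 0.0
```

```bash
sed -i "s/^im,m=shot.*/im,m=shot('wrist',sys.argv[1]); import pickle; L={'m':m}/; s/^    if r: print/    if r: L[l]=r[0]['location']; print/" look.py; echo "pickle.dump(L,open(sys.argv[1]+'.pkl','wb'))" >> look.py; python3 look.py w4.png
cat > f3.py <<'E'
from fit import *
import pickle,sys
nm={'knob_grip':'knob','pawl_pin':'pin','pawl_pivot':'piv','winder':'org'}
for f in sys.argv[1:]:
    L=pickle.load(open(f+'.pkl','rb'))
    for k in nm:
        if k in L: add(L['m'],nm[k],L[k],3 if k!='winder' else .5)
x,P=fit(); np.save('x.npy',x)
E
python3 f3.py w4.png; python3 fk.py|tail -2
```

```text
knob_grip [172.1 257.2] 0.55 ray [[390.9142, -96.5557, 278.3747], [0.6395, -0.2561, -0.7249]]
pawl_pin [264.4 314.8] 0.92 ray [[390.9142, -96.5557, 278.3747], [0.8319, -0.121, -0.5416]]
pawl_pivot [145.1 374.7] 0.84 ray [[390.9142, -96.5557, 278.3747], [0.6263, 0.0648, -0.7769]]
winder [ 93.7 278.1] 0.85 ray [[390.9142, -96.5557, 278.3747], [0.4934, -0.1766, -0.8517]]
t 3.70 rot [-0.21  0.11  0.22] shift [  41.7  -25.7 -107.5] | 0.3 118.1
[-0.45197126  0.18695461  2.02450155  0.50823432  0.38750726 -2.32553956]
[ 5.50874e+02 -1.54229e+02 -1.26000e-01 -1.61160e+01  6.70300e+01
  5.30000e-02] cost 7.91
org [ 550.9 -154.2    0. ]
knob [ 527.5 -151.3  123.6]
piv [521.7 -83.  116. ]
pin [ 576.6 -123.6  157.7]
knob [-2.2  1. ]; knob [-1.8 -1.7]; pin [-0.5 -0.3]; pin [ 0.6 -1.1]; piv [0.9 0.8]; piv [-0.3  0.9]; org [-0.7 -3. ]; org [ 2.  -3.4]; knob [ 0.1 -0. ]; pin [ 0.2 -0.1]; piv [-0.2  0.1]; org [-1.5 -0.3]; 
[-0.4  0.1  0.2  0.4  0.1  0.1 -0.   0.4 -0.3 -1.7 -1.5  5.1  0.7  0.5
 -2.5]
```

```bash
sed -i '/^(\[-0.45062977/d; s/^(\[-0.6375274.*None,None),/]/' fk.py; python3 fk.py|tail -2
cat > ik2.py <<'E'
from ik import *
x=np.load('x.npy'); S=Sfr(x[2]); P=pts(x); j=get_obs()['joint_positions']
def RT(cw,tilt): # tilt deg: more vertical
    return R.from_rotvec(S[:,1]*np.radians(tilt)).as_matrix()@Rtool(cw,x[2])
if __name__=='__main__':
  for tl in (0,5):
    j=get_obs()['joint_positions']
    print(tl,RT(0,tl)[:,2])
    for pw in (0,.3,.6,1.0):
        y=x.copy();y[5]=pw;Q=pts(y)['pin']-15*S[:,2]
        s=ik(Q,RT(0,tl),j,False); print('pin',pw,s.x.round(2),round(s.cost,3)); j=s.x
    for cw in (0,1.5):
        s=ik(P['knob']-17*S[:,2],RT(cw+np.pi,tl),[-.57,.35,2.1,1,.4,0],False); print('knob',cw,s.x.round(2),round(s.cost,3))
  plan(pts(x)['pin']-15*S[:,2],RT(0,5)); 
E
python3 ik2.py
```

```text
[222.8   0.  506.3  46.5  76.4 379.6   0.  318.1]
[-0. -0.  0.  0. -0.  0.  0.  0. -0. -0. -0.  0.]
0 [ 0.56902857 -0.07208613 -0.81915204]
pin 0 [-0.44  0.34  2.    0.69  0.28 -2.5 ] 0.0
pin 0.3 [-0.38  0.33  1.98  0.58  0.27 -2.34] 0.0
pin 0.6 [-0.33  0.33  1.98  0.48  0.25 -2.2 ] 0.0
pin 1.0 [-0.26  0.33  2.01  0.37  0.21 -2.04] 0.0
knob 0 [-0.55  0.35  2.13  1.2   0.26  0.03] 0.0
knob 1.5 [-0.55  0.35  2.13  1.2   0.26  1.53] 0.0
5 [ 0.49603552 -0.06283916 -0.8660254 ]
pin 0 [-0.42  0.34  1.92  0.39  0.4  -2.19] 0.0
pin 0.3 [-0.37  0.34  1.91  0.32  0.4  -2.08] 0.0
pin 0.6 [-0.32  0.34  1.91  0.25  0.39 -1.97] 0.0
pin 1.0 [-0.25  0.34  1.93  0.18  0.35 -1.85] 0.0
knob 0 [-0.53  0.35  2.05  0.69  0.31  0.56] 0.0
knob 1.5 [-0.53  0.35  2.05  0.69  0.31  2.06] 0.0
t 3.70 rot [-0.04  5.11  0.5 ] shift [-1.7 -3.8 63. ] | 5.1 63.1
```

Request:
send_rows --targets '[[[0, 5, 0.5, 0, -4, 10, 0.3], [0, 5, 0.5, -1, -4, 30, 0.3], [0, 5, 0.5, -2, -4, 48, 0.3], [0, 5, 0.5, -2, -4, 63, 0.3], [0, 5, 0.5, -2, -4, 63, 0.3]]]'

```text
time: 4.12
tool_pos: [585.4, -124.7, 142.2]
tcp_rot: [3.141, 0.521, 3.015]
contact_force: [-0.2, 0.7, 0.4]
grip_width: 32.1
```

```bash
python3 look.py w5.png; python3 ik2.py | tail -1
```

```text
knob_grip [189.4 246. ] 0.85 ray [[436.4505, -106.1688, 238.7757], [0.5975, -0.283, -0.7503]]
pawl_pin [317.  319.8] 0.88 ray [[436.4505, -106.1688, 238.7757], [0.86, -0.1144, -0.4973]]
pawl_pivot [147.6 403.3] 0.72 ray [[436.4505, -106.1688, 238.7757], [0.5617, 0.1472, -0.8142]]
winder [104.7 277.2] 0.7 ray [[436.4505, -106.1688, 238.7757], [0.436, -0.1721, -0.8834]]
t 4.37 rot [-0.2  -4.93 -0.28] shift [  58.1  -22.2 -166.3] | 4.9 177.5
[-0.41481286  0.34528379  1.92013131  0.37922669  0.39499204 -2.17510605]
t 4.37 rot [-0.01  0.07  0.01] shift [ 0.1  0.1 -0.2] | 0.1 0.3
```

View pics/w5.png

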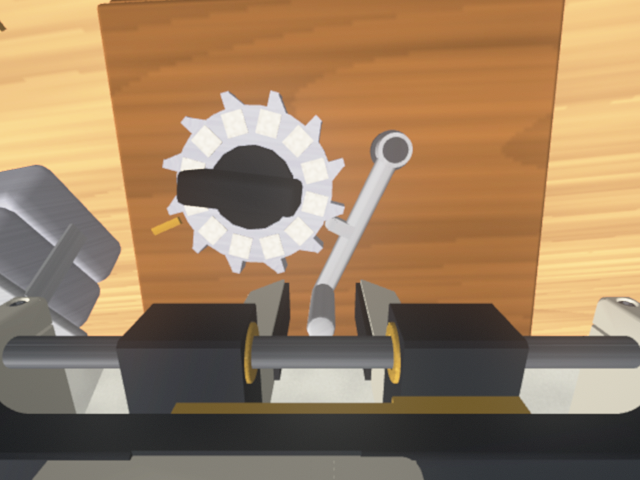

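```bash
python3 f3.py w4.png w5.png; cat > arc.py <<'E'
from ik2 import *
import sys
c,Rc,o=cur(); S=Sfr(x[2])
for a in sys.argv[1:]:
    y=x.copy(); y[5]=float(a); print(a, (Rc.T@(pts(y)['pin']-15*S[:,2]-c)).round(1))
print((Rc.T@S[:,2]).round(3),o['time'],o['grip_width'])
E
python3 arc.py 0.05 .2 .4 .6 .8 1.0
```

```text
[ 5.51424e+02 -1.52369e+02 -1.09000e-01 -1.55930e+01  6.47620e+01
  4.00000e-02] cost 30.08
org [ 551.4 -152.4    0. ]
knob [ 528.  -149.8  123.6]
piv [521.2 -83.9 116.3]
pin [ 576.3 -124.5  157.7]
knob [-2.   1.5]; knob [-2.  -2.3]; pin [-0.6 -0.6]; pin [ 0.7 -0.7]; piv [0.6 0.5]; piv [-0.1  1.3]; org [-0.5 -2.4]; org [ 1.8 -4.1]; knob [0.5 2.6]; pin [ 0.2 -1.6]; piv [-0.4 -1.6]; org [-1.1  2. ]; knob [-0.2 -0.5]; pin [-0.4  0.6]; piv [0.6 0.2]; org [-3.9 -0.4]; 
0.05 [-0.1  0.  -0.4]
.2 [-4.1 11.3 -0.8]
.4 [-6.8 27.  -1.2]
.6 [-6.3 43.  -1.4]
.8 [-2.7 58.5 -1.2]
1.0 [ 4.  73.1 -0.8]
[ 0.086 -0.01  -0.996] 4.3667 32.272783471319954
```

Request:
send_rows --targets '[[[0, 0, 0, 0, 0, -0.5, 0.6], [0, 0, 0, -2, 6, -0.5, 0.6], [0, 0, 0, -4, 13, -1, 0.6], [0, 0, 0, -6, 20, -1, 0.6], [0, 0, 0, -7, 27, -1, 0.6]]]'

```text
time: 4.78
tool_pos: [594.6, -98.5, 149.5]
tcp_rot: [-3.141, 0.525, 3.016]
contact_force: [0.1, -0.0, -0.0]
grip_width: 18.6
```

Request:
send_rows --targets '[[[0, 0, 0, 0, 8, 0, 0.6], [0, 0, 0, 0.5, 16, 0, 0.6], [0, 0, 0, 2, 24, 0, 0.6], [0, 0, 0, 4, 32, 0, 0.6], [0, 0, 0, 7, 39, 0, 0.6]]]'

```text
time: 5.2
tool_pos: [593.4, -58.7, 145.9]
tcp_rot: [-3.142, 0.525, 3.016]
contact_force: [-0.1, -0.8, -0.1]
grip_width: 18.1
```

```bash
python3 arc.py 1.0 1.05; python3 look.py w6.png
```

```text
1.0 [ 4.   6.5 -0. ]
1.05 [6.1 9.9 0.1]
[ 0.086 -0.01  -0.996] 5.2 18.10512474230388
knob_grip [184.3  85.8] 0.86 ray [[444.0657, -40.085, 241.8094], [0.458, -0.6098, -0.6468]]
pawl_pin [312.9 318.4] 0.69 ray [[444.0657, -40.085, 241.8094], [0.856, -0.1179, -0.5034]]
pawl_pivot [144.1 238.3] 0.63 ray [[444.0657, -40.085, 241.8094], [0.5018, -0.2863, -0.8162]]
winder [ 99.9 184.7] 0.93 ray [[444.0657, -40.085, 241.8094], [0.3781, -0.3883, -0.8404]]
t 5.45 rot [-0.18 -4.96 -0.28] shift [  58.2  -88.1 -165.9] | 5.0 196.6
[-0.26577424  0.34058675  1.92645625  0.19889894  0.36106871 -1.87860212]
```

View pics/w6.png

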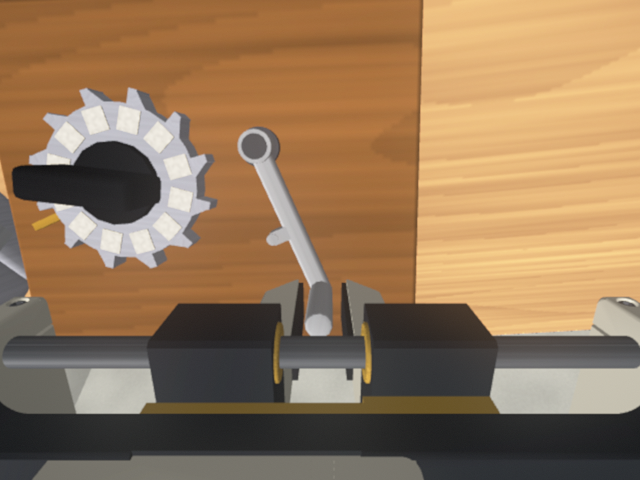

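Request:
send_rows --targets '[[[0, 0, 0, 3, 5, 0, 0.6], [0, 0, 0, 3, 5, 0, 0.3], [0, 0, 0, 3, 5, -12, 0.3], [0, 0, 0, 3, 5, -40, 0.3], [0, 0, 0, 3, 5, -75, 0.3]]]'

```text
time: 5.87
tool_pos: [552.9, -49.0, 206.9]
tcp_rot: [3.141, 0.519, 3.015]
contact_force: [0.4, 0.1, -0.2]
grip_width: 31.8
```

```bash
python3 f3.py w4.png w5.png |head -7; sed -i 's/\[-.57,.35,2.1,1,.4,0\]/[-.55,.3,2.1,.8,.4,.3]/' ik2.py; cat > kn.py <<'E'
from ik2 import *
import sys
cw=float(sys.argv[1]); h=float(sys.argv[2]); tl=float(sys.argv[3])
P=pts(x); S=Sfr(x[2])
t=P['knob']+h*S[:,2]; Rt=RT(cw+np.pi,tl)
s=ik(t,Rt,[-.55,.3,2.1,.8,.4,.3],True); print('ik',s.x.round(2),round(s.cost,4))
plan(t,Rt); print(get_obs()['joint_positions'].round(2))
E
python3 kn.py 1.57 40 0; python3 kn.py 1.57 -15 0;python3 kn.py 1.57 -15 2
```

```text
[ 5.51424e+02 -1.52369e+02 -1.09000e-01 -1.55930e+01  6.47620e+01
  4.00000e-02] cost 30.08
org [ 551.4 -152.4    0. ]
knob [ 528.  -149.8  123.6]
piv [521.2 -83.9 116.3]
pin [ 576.3 -124.5  157.7]
knob [-2.   1.5]; knob [-2.  -2.3]; pin [-0.6 -0.6]; pin [ 0.7 -0.7]; piv [0.6 0.5]; piv [-0.1  1.3]; org [-0.5 -2.4]; org [ 1.8 -4.1]; knob [0.5 2.6]; pin [ 0.2 -1.6]; piv [-0.4 -1.6]; org [-1.1  2. ]; knob [-0.2 -0.5]; pin [-0.4  0.6]; piv [0.6 0.2]; org [-3.9 -0.4]; 
ik [-0.6   0.21  2.15  0.88  0.36  1.88] 0.0
t 5.87 rot [  3.77  -4.55 -90.83] shift [  55.4 -103.5   26.5] | 91.0 120.4
[-0.27  0.18  1.94  0.14  0.51 -1.82]
ik [-0.56  0.35  2.13  1.18  0.28  1.6 ] 0.0018
t 5.87 rot [  3.77  -4.55 -90.83] shift [  50.3 -103.    81.3] | 91.0 140.5
[-0.27  0.18  1.94  0.14  0.51 -1.82]
ik [-0.55  0.35  2.1   0.96  0.28  1.82] 0.0
t 5.87 rot [  2.21  -2.96 -90.88] shift [  50.3 -103.    81.3] | 91.0 140.5
[-0.27  0.18  1.94  0.14  0.51 -1.82]
```

```bash
cat > ang.py <<'E'
from fit import *
import pickle,sys
def pl(f,rc,h,x):
    L=pickle.load(open(f+'.pkl','rb')); S=Sfr(x[2]); O=np.array([x[0],x[1],90.])
    o,d=ray(L['m'],rc); n=S[:,2]; t=(h-(o-O)@n)/(d@n); return S.T@(o+t*d-O)
if __name__=='__main__':
    x=np.load('x.npy')
    im=cv2.imread('pics/w5.png'); L=pickle.load(open('w5.png.pkl','rb'))
    # rectified view of plane h=52: 4px/mm, up = upslope, right = right
    S=Sfr(x[2]); O=np.array([x[0],x[1],90.]); 
    q=np.float32([[-60,-60],[60,-60],[60,60],[-60,60]]) # up,left
    src=np.float32([proj(L['m'],O+S@[a,b,52])[::-1] for a,b in q]); dst=np.float32([[300-5*b,300-5*a] for a,b in q])
    cv2.imwrite('pics/rect5.png',cv2.warpPerspective(im,cv2.getPerspectiveTransform(src,dst),(600,600)))
E
python3 ang.py
```

```text
(no output)
```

View pics/rect5.png

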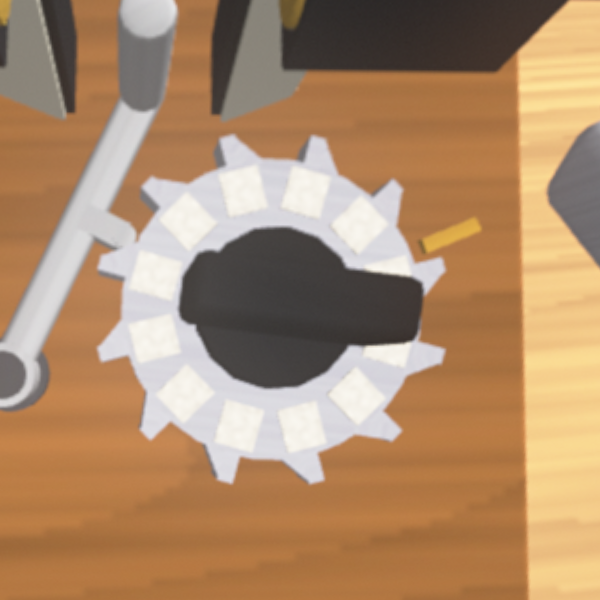

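```bash
python3 kn.py -2.53 60 2
```

```text
ik [-0.6   0.16  2.12  0.67  0.42 -2.01] 0.0
t 5.87 rot [-1.47 -3.03 34.17] shift [  57.2 -103.7    6.6] | 34.3 118.6
[-0.27  0.18  1.94  0.14  0.51 -1.82]
```

Request:
send_rows --targets '[[[0, -0.5, 7, 12, -21, 1.5, 0], [-0.5, -1, 14, 23, -42, 3, 0], [-1, -2, 21, 34, -62, 4, 0], [-1, -2.5, 28, 46, -83, 5, 0], [-1.5, -3, 34, 57, -104, 7, 0]]]'

```text
time: 6.28
tool_pos: [494.7, -147.2, 173.9]
tcp_rot: [2.78, 0.466, 2.332]
contact_force: [0.6, 1.3, 0.3]
grip_width: 45.5
```

Request:
send_rows --targets '[[[0, 0, 7, 0, 0, 0, 0], [0, 0, 14, 0, 0, 0, 0], [0, 0, 21, 0, 0, 0, 0], [0, 0, 28, 0, 0, 0, 0], [0, 0, 35, 0, 0, 0, 0]]]'

```text
time: 6.7
tool_pos: [495.4, -146.8, 173.9]
tcp_rot: [2.589, 0.187, 1.754]
contact_force: [-0.6, -0.2, 0.0]
grip_width: 46.3
```

Request:
send_rows --targets '[[[0, 0, 7, 0, 0, 0, 0], [0, 0, 14, 0, 0, 0, 0], [0, 0, 21, 0, 0, 0, 0], [0, 0, 28, 0, 0, 0, 0], [0, 0, 35, 0, 0, 0, 0]]]'

```text
time: 7.12
tool_pos: [495.5, -146.7, 173.9]
tcp_rot: [2.578, -0.144, 1.239]
contact_force: [0.1, -0.1, 0.0]
grip_width: 45.9
```

Request:
send_rows --targets '[[[0, 0, 7, 0, 0, 0, 0], [0, 0, 14, 0, 0, 0, 0], [0, 0, 21, 0, 0, 0, 0], [0, 0, 28, 0, 0, 0, 0], [0, 0, 35, 0, 0, 0, 0]]]'

```text
time: 7.53
tool_pos: [495.5, -146.7, 173.9]
tcp_rot: [2.744, -0.435, 0.675]
contact_force: [-0.4, -0.5, 0.6]
grip_width: 45.9
```

Request:
send_rows --targets '[[[0, 0, 7, 0, 0, 0, 0], [0, 0, 14, 0, 0, 0, 0], [0, 0, 21, 0, 0, 0, 0], [0, 0, 28, 0, 0, 0, 0], [0, 0, 35, 0, 0, 0, 0]]]'

```text
time: 7.95
tool_pos: [495.5, -146.6, 173.9]
tcp_rot: [3.087, -0.578, -0.009]
contact_force: [-0.0, 0.7, 0.1]
grip_width: 45.9
```

```bash
python3 kn.py 1.69 60 2
```

```text
ik [-0.6   0.16  2.12  0.67  0.42  2.21] 0.0
t 7.95 rot [ -0.21  -0.19 101.64] shift [-2.  -0.5  0. ] | 101.6 2.1
[-0.6   0.16  2.12  0.68  0.42  0.43]
```

Request:
send_rows --targets '[[[0, 0, 7, 0, 0, 0, 0], [0, 0, 14, 0, 0, 0, 0], [0, 0, 21, 0, 0, 0, 0], [0, 0, 28, 0, 0, 0, 0], [0, 0, 35, 0, 0, 0, 0]]]'

```text
time: 8.37
tool_pos: [495.5, -146.7, 173.9]
tcp_rot: [-2.823, -0.494, -0.717]
contact_force: [-0.3, 0.2, 0.7]
grip_width: 46.0
```

Request:
send_rows --targets '[[[0, 0, 7, 0, 0, 0, 0], [0, 0, 14, 0, 0, 0, 0], [0, 0, 21, 0, 0, 0, 0], [0, 0, 28, 0, 0, 0, 0], [0, 0, 35, 0, 0, 0, 0]]]'

```text
time: 8.78
tool_pos: [495.5, -146.6, 173.9]
tcp_rot: [-2.605, -0.232, -1.311]
contact_force: [1.4, 0.9, -1.8]
grip_width: 45.9
```

Request:
send_rows --targets '[[[0, 0, 7, 0, 0, 0, 0], [0, 0, 14, 0, 0, 0, 0], [0, 0, 21, 0, 0, 0, 0], [0, 0, 28, 0, 0, 0, 0], [0, 0, 31.5, 0, 0, 0, 0]]]'

```text
time: 9.2
tool_pos: [495.5, -146.6, 173.9]
tcp_rot: [-2.565, 0.064, -1.778]
contact_force: [0.2, -0.1, 1.1]
grip_width: 45.8
```

```bash
python3 look.py w7.png; python3 kn.py 1.69 60 2; python3 f3.py w4.png w7.png | head -3; python3 f3.py w4.png w5.png w7.png
```

```text
knob_grip [252.6 320.3] 0.83 ray [[392.9155, -218.7243, 301.4839], [0.5853, 0.2819, -0.7602]]
pawl_pin [405.8 271.7] 0.61 ray [[392.9155, -218.7243, 301.4839], [0.6359, 0.5928, -0.4942]]
pawl_pivot [342.9 355.4] 0.65 ray [[392.9155, -218.7243, 301.4839], [0.49, 0.5178, -0.7012]]
winder [208. 375.] 0.73 ray [[392.9155, -218.7243, 301.4839], [0.4511, 0.1925, -0.8714]]
t 9.45 rot [ 1.59 -1.15 84.3 ] shift [-12.3  -6.6 -97.8] | 84.3 98.8
[-0.59974551  0.15974539  2.12129981  0.68159659  0.42315119  2.1929018 ]
ik [-0.6   0.16  2.12  0.67  0.42  2.21] 0.0
t 9.45 rot [-0.25  0.04  0.61] shift [-0.1  2.1  0. ] | 0.7 2.1
[-0.6   0.16  2.12  0.68  0.42  2.19]
[ 5.52263e+02 -1.54024e+02 -8.20000e-02 -1.47760e+01  6.85810e+01
  1.50000e-02] cost 384.79
org [ 552.3 -154.     0. ]
[ 5.51463e+02 -1.53074e+02 -7.60000e-02 -1.39880e+01  6.73180e+01
  1.30000e-02] cost 414.32
org [ 551.5 -153.1    0. ]
knob [ 528.  -151.3  123.6]
piv [520.6 -83.2 117.2]
pin [ 576.  -123.9  158.1]
knob [-2.1  1. ]; knob [-1.9 -1.7]; pin [-0.8 -0.3]; pin [ 0.8 -1. ]; piv [0.2 0.9]; piv [0.1 1. ]; org [-0.5 -2.7]; org [ 1.8 -3.8]; knob [0.7 0.1]; pin [ 0.3 -0.6]; piv [-0.4 -0.2]; org [-1.   1.2]; knob [ 0.1 -4. ]; pin [-0.1  2. ]; piv [0.2 2.5]; org [-3.7 -1.4]; knob [2.1 2.8]; pin [-94.9 -26. ]; piv [-0.5  1.3]; org [-0.8 -2.5];
```

View pics/w7.png

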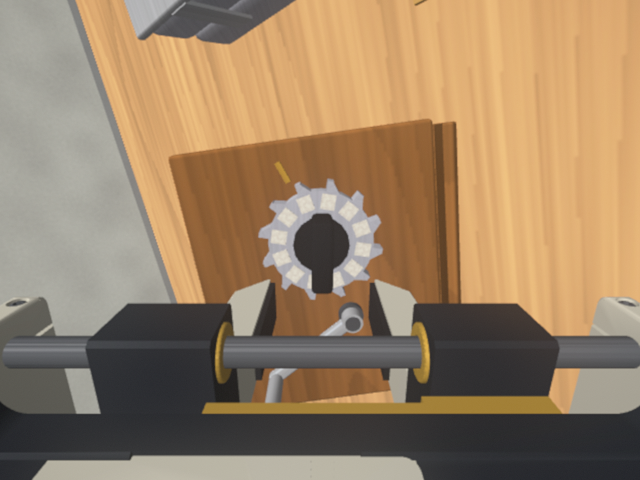

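```bash
python3 - <<'E'
import pickle
for f in('w7','w6'):
    L=pickle.load(open(f+'.png.pkl','rb')); L.pop('pawl_pin',0); pickle.dump(L,open(f+'n.pkl','wb'))
E
python3 f3.py w4.png w5.png w6n w7n; python3 kn.py 1.69 -17 2;python3 kn.py 1.69 -17 0
```

```text
[ 5.51353e+02 -1.53051e+02 -6.80000e-02 -1.33460e+01  6.71750e+01
  1.00000e-03] cost 54.76
org [ 551.4 -153.1    0. ]
knob [ 527.9 -151.5  123.6]
piv [520.4 -83.6 117.6]
pin [ 575.8 -124.6  158.2]
knob [-2.1  0.9]; knob [-1.9 -1.6]; pin [-0.9 -0.6]; pin [ 0.9 -0.6]; piv [0.  0.7]; piv [0.1 1.2]; org [-0.5 -2.7]; org [ 1.8 -3.9]; knob [ 0.6 -0.2]; pin [ 0.4 -1.9]; piv [-0.1 -0.8]; org [-1.1  1.2]; knob [-0.1 -4.5]; pin [-0.   0.2]; piv [0.5 1.6]; org [-3.9 -1.4]; knob [0.2 0.4]; piv [-0.1  0.1]; org [-1.8 -2.6]; knob [1.9 2.9]; piv [-0.7  1.1]; org [-0.8 -2.4]; 
ik [-0.56  0.35  2.09  0.99  0.31  1.87] 0.0
t 9.45 rot [-0.39 -1.23 -1.35] shift [ 0.9 -0.4 77. ] | 1.9 77.0
[-0.6   0.16  2.12  0.68  0.42  2.19]
ik [-0.58  0.36  2.12  1.19  0.31  1.66] 0.0
t 9.45 rot [ 1.59 -1.49 -1.33] shift [ 0.9 -0.4 77. ] | 2.6 77.0
[-0.6   0.16  2.12  0.68  0.42  2.19]
```

```bash
python3 - <<'E'
import cv2,numpy as np
for f in('w4','w7'):
    im=cv2.imread(f'pics/{f}.png'); g=cv2.cvtColor(im,6)
    L=cv2.createLineSegmentDetector().detect(g)[0][:,0]
    for l in L:
        n=np.hypot(l[2]-l[0],l[3]-l[1])
        if n>70: print(f,l.round(1),round(n))
E
```

```text
w4 [120.6 302.8 224.4 303. ] 104
w4 [419.4 302.8 523.1 302.8] 104
w4 [269.4 335.3 374.4 335.3] 105
w4 [504.7  14.3 472.4 290.5] 278
w4 [636.9 367.8 564.4 367.9] 72
w4 [ 82.9 141.  145.6 210.6] 94
w4 [245.6 402.3 409.4 402.3] 164
w4 [383.1 368.  260.6 368. ] 123
w4 [370.6 293.6 273.1 294.9] 98
w4 [184.1 295.5 141.6  25.5] 273
w4 [  0.4 155.4  80.6 141.5] 81
w4 [121.5 288.2  28.  217.5] 117
w4 [128.1 459.7   0.6 459.2] 128
w4 [323.8 244.1 369.2 154.9] 100
w4 [369.4 455.4 133.1 455. ] 236
w4 [211.9 413.1 566.9 413.1] 355
w4 [161.8   6.4 364.4  -0. ] 203
w4 [491.8   8.4 154.3  19.5] 338
w4 [553.1 395.7 429.4 395.6] 124
w4 [ 76.9 360.    1.9 359.6] 75
w4 [  5.6 365.5  76.9 365.1] 71
w4 [495.6  13.4 145.6  25.2] 350
w4 [638.2 222.3 481.9 233.1] 157
w4 [638.2 213.2 549.4 220. ] 89
w4 [166.9  21.7 250.6  19. ] 84
w4 [638.3 132.4 491.8 145.9] 147
w4 [ 95.6 412.9 208.1 413.2] 112
w4 [521.9 233.8 638.1 225.7] 116
w4 [605.7 204.6 511.9 212.4] 94
w4 [490.5 165.3 590.6 157.3] 100
w4 [623.2 181.4 544.3 188.8] 79
w4 [520.7 245.2 638.2 236.3] 118
w4 [604.4 152.  504.3 160.2] 100
w4 [149.4 348.2  78.1
[... 512 characters left out ...]
17
w7 [378.1 368.2 295.6 368.3] 83
w7 [441.6 125.6 448.2 300.7] 175
w7 [308.1 402.5 401.9 402. ] 94
w7 [1.693e+02 2.998e+02 6.690e+01 2.000e-01] 317
w7 [457.  300.7 452.  124.4] 176
w7 [441.5 300.6 434.  126.8] 174
w7 [ 81.9 347.6   4.4 347.5] 78
w7 [  4.4 351.1  83.1 351.2] 79
w7 [285.5 135.7 261.9  40.6] 98
w7 [ 83.1 342.7   6.9 342.6] 76
w7 [393.1 343.1 225.6 343.1] 168
w7 [ 88.1 348.  201.9 348.2] 114
w7 [225.6 351.2 404.4 351.5] 179
w7 [154.2  35.3 184.4 131.9] 101
w7 [134.  136.6 107.4  57.9] 83
w7 [ 85.6 338.6  13.1 338.7] 73
w7 [389.4 347.5 225.6 347.5] 164
w7 [196.  299.7 163.7 196.7] 108
w7 [178.1 340.1  89.4 340. ] 89
w7 [263.4  24.3 282.7 109.5] 87
w7 [365.6 338.8 281.9 338.7] 84
```

View pics/w4.png

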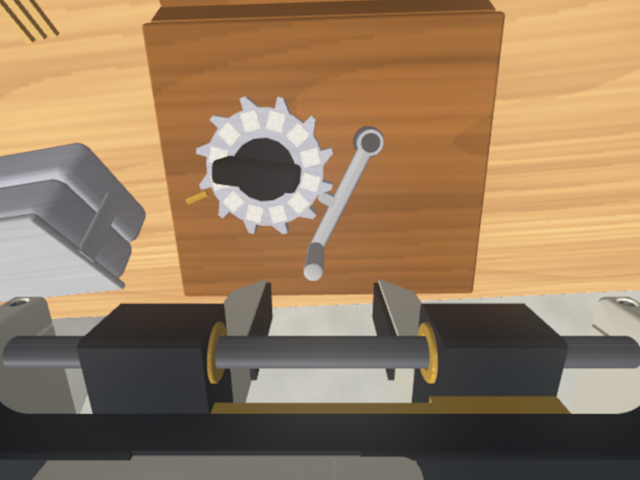

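```bash
python3 - <<'E'
from ang import *
x=np.load('x.npy')
for psi in (-.126,-.1,-.07):
    y=x.copy(); y[2]=psi
    for nm,f,a,b in [('front','w4.png',(145.6,25.2),(495.6,13.4)),('rear','w4.png',(273,294.9),(370.6,293.6)),('right','w4.png',(141.6,25.5),(184.1,295.5)),('left','w4.png',(504.7,14.3),(472.4,290.5)),('w7right','w7.png',(169.3,155.4),(429,118.1)),('w7rear','w7.png',(167.5,158),(204.4,300.9)),('w7front','w7.png',(441.6,125.6),(448.2,300.7)),('w7front2','w7.png',(434,126.8),(441.5,300.6))]:
        p=pl(f,a[::-1],0,y);q=pl(f,b[::-1],0,y); d=q-p
        print(psi,nm,p[:2].round(1),q[:2].round(1),'ang',round(float(np.arctan2(d[1],d[0])%(np.pi/2)),3))
E
```

```text
-0.126 front [-84.1 -73.3] [-92.7 141.7] ang 0.04
-0.126 rear [99.5 -0.6] [97.7 75. ] ang 0.024
-0.126 right [-83.9 -75.8] [100.7 -69.5] ang 0.034
-0.126 left [-92.3 147.3] [ 94.3 153.5] ang 0.033
-0.126 w7right [ 99.8 -71.8] [-83.1 -77.9] ang 0.033
-0.126 w7rear [101.4 -70.2] [98.8 43. ] ang 0.023
-0.126 w7front [-91.9 -72. ] [-97.7  66.6] ang 0.042
-0.126 w7front2 [-86.6 -71.7] [-92.2  65.8] ang 0.041
-0.1 front [-85.9 -71.9] [-89.1 142.7] ang 0.015
-0.1 rear [99.5 -2.7] [98.7 72.8] ang 0.011
-0.1 right [-85.8 -74.5] [ 99.8 -72.1] ang 0.013
-0.1 left [-88.6 148.3] [ 96.4 150.4] ang 0.012
-0.1 w7right [ 98.6 -73.9] [-85.1 -76.1] ang 0.012
-0.1 w7rear [100.3 -72.3] [99.4 40.6] ang 0.008
-0.1 w7front [-93.8 -70. ] [-95.9  68. ] ang 0.015
-0.1 w7front2 [-88.5 -69.8] [-90.4  67.2] ang 0.014
-0.07 front [-87.9 -70.4] [-85.  143.9] ang 1.557
-0.07 rear [99.5 -5.2] [99.8 70.2] ang 1.566
-0.07 right [-87.9 -72.9] [ 98.6 -75.1] ang 1.559
-0.07 left [-84.3 149.3] [ 98.8 146.9] ang 1.558
-0.07 w7right [ 97.3 -76.3] [-87.4 -73.9] ang 1.558
-0.07 w7rear [ 99.  -74.7] [100.1  37.8] ang 1.561
-0.07 w7front [-95.9 -67.6] [-93.8  69.7] ang 1.555
-0.07 w7front2 [-90.5 -67.6] [-88.4  68.7] ang 1.555
```

```bash
sed -i 's/(v\[2\]+.12)\/.02/(v[2]+.085)\/.002/; s/-.12,0,72/-.085,0,72/' fit.py; python3 f3.py w4.png w5.png w6n w7n; python3 kn.py 1.69 -17 2;python3 kn.py 1.69 -17 0; python3 - <<'E'
from ang import *
x=np.load('x.npy')
im=cv2.imread('pics/w7.png'); L=pickle.load(open('w7.png.pkl','rb'))
S=Sfr(x[2]); O=np.array([x[0],x[1],90.]); 
q=np.float32([[-40,-40],[40,-40],[40,40],[-40,40]])
src=np.float32([proj(L['m'],O+S@[a,b,52])[::-1] for a,b in q]); dst=np.float32([[300-7*b,300-7*a] for a,b in q])
cv2.imwrite('pics/rect7.png',cv2.warpPerspective(im,cv2.getPerspectiveTransform(src,dst),(600,600)))
E
```

```text
[ 5.51310e+02 -1.53427e+02 -8.50000e-02 -1.42420e+01  6.67940e+01
  1.70000e-02] cost 54.1
org [ 551.3 -153.4    0. ]
knob [ 527.9 -151.4  123.6]
piv [520.8 -83.8 117.1]
pin [ 576.  -124.6  158. ]
knob [-2.1  0.9]; knob [-1.9 -1.6]; pin [-0.8 -0.6]; pin [ 0.8 -0.6]; piv [0.3 0.6]; piv [0.  1.3]; org [-0.6 -2.8]; org [ 1.8 -3.7]; knob [ 0.5 -0.2]; pin [ 0.3 -1.8]; piv [-0.2 -1.3]; org [-1.1  0.8]; knob [-0.1 -4.4]; pin [-0.1  0.3]; piv [0.6 0.9]; org [-3.9 -2. ]; knob [0.2 0.4]; piv [-0.   0.1]; org [-1.8 -3.1]; knob [1.9 2.9]; piv [-1.4  1. ]; org [-1.1 -2.4]; 
ik [-0.56  0.35  2.09  0.99  0.3   1.89] 0.0
t 9.45 rot [-0.33 -0.71 -0.56] shift [ 1.1 -0.4 77. ] | 1.0 77.0
[-0.6   0.16  2.12  0.68  0.42  2.19]
ik [-0.57  0.35  2.12  1.19  0.29  1.68] 0.0
t 9.45 rot [ 1.65 -0.96 -0.54] shift [ 1.1 -0.4 77. ] | 2.0 77.0
[-0.6   0.16  2.12  0.68  0.42  2.19]
```

View pics/rect7.png

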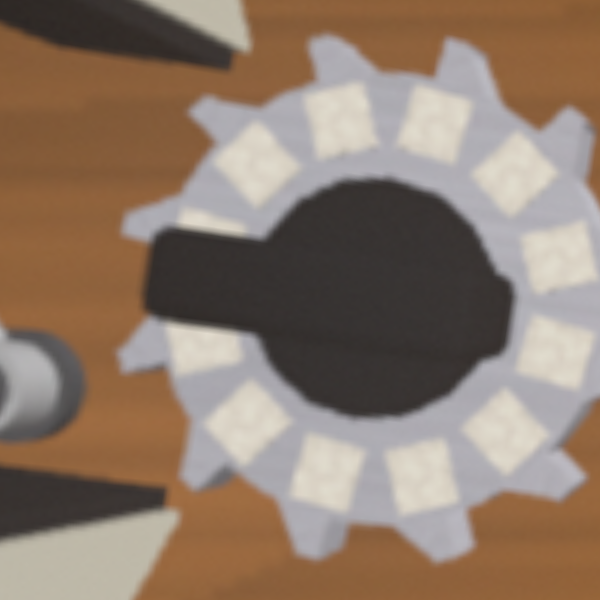

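Request:
send_rows --targets '[[[0.5, -0.5, -0.5, 1, 0, 20, 0], [1, -1, -0.5, 2, -0.4, 45, 0], [1, -1, -0.5, 2, -0.4, 65, 0], [1, -1, -0.5, 2, -0.4, 75, 0], [1, -1, -0.5, 2, -0.4, 75, 0]]]'

```text
time: 9.87
tool_pos: [536.3, -152.8, 109.2]
tcp_rot: [-2.549, 0.071, -1.754]
contact_force: [-0.8, -0.2, -0.8]
grip_width: 46.0
```

```bash
python3 kn.py 1.69 -15 1; python3 look.py w8.png
```

```text
ik [-0.56  0.35  2.11  1.08  0.3   1.8 ] 0.0
t 9.87 rot [-0.17  0.22 -0.14] shift [-0.8 -1.2 -1.7] | 0.3 2.2
[-0.57  0.35  2.11  1.12  0.3   1.75]
knob_grip [316.2 316.5] 0.58 ray [[433.2531, -227.6021, 234.7585], [0.5869, 0.4537, -0.6706]]
winder [231.2 389.6] 0.97 ray [[433.2531, -227.6021, 234.7585], [0.4274, 0.2733, -0.8618]]
t 10.12 rot [ 1.45  0.44 84.72] shift [ -17.2   -9.  -171.7] | 84.7 172.8
[-0.5706124   0.34793482  2.11295144  1.11168994  0.30072938  1.75850916]
```

View pics/w8.png

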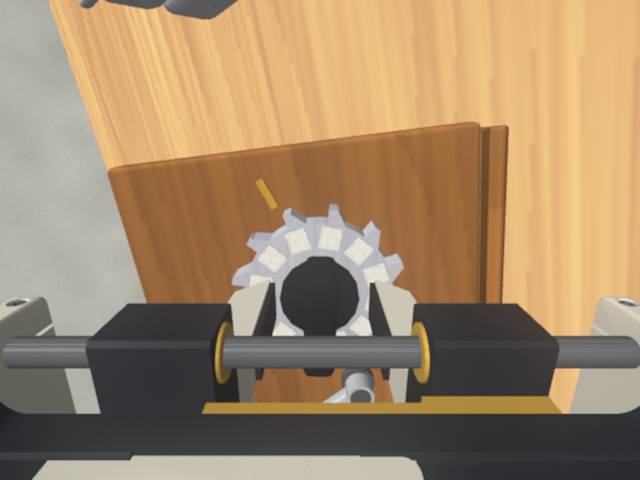

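Request:
send_rows --targets '[[[0, 0, 0, 0, -0.5, 0, 0.3], [0, 0, 0, 0, -0.5, 0, 0.6], [0, 0, 0, 0, -0.5, 0, 1], [0, 0, 0, 0, -0.5, 0, 1], [0, 0, 0, 0, -0.5, 0, 1]]]'

```text
time: 10.53
tool_pos: [536.8, -153.1, 111.7]
tcp_rot: [-2.545, 0.07, -1.755]
contact_force: [0.7, -0.8, -0.6]
grip_width: 17.1
```

```bash
cat > st.py <<'E'
from h import *
x=np.load('x.npy'); c,Rc,o=cur(); S=Sfr(x[2]); O=np.array([x[0],x[1],90.])
print('slope pos',(S.T@(c-O)).round(1),'t',round(o['time'],2),'w',round(o['grip_width'],1))
y=S.T@Rc[:,1]; print('cw(mod pi)',round(float((np.arctan2(-y[0],y[1])*-1*-1)),3), 'zdir',(S.T@Rc[:,2]).round(3))
xx=S.T@Rc[:,0]; print('bar cw', round(float(np.arctan2(-xx[1],xx[0])),3))
print('F tool',(Rc.T@o['contact_force']).round(1),'F slope',(S.T@o['contact_force']).round(1),'M tool',(Rc.T@o['moment']).round(2), 'j',o['joint_positions'].round(2))
E
python3 st.py
```

```text
slope pos [ 0.5 -0.9 26.1] t 10.53 w 17.1
cw(mod pi) 1.449 zdir [-0.011  0.002 -1.   ]
bar cw 1.693
F tool [ 0.7 -0.3  0.9] F slope [ 0.2 -0.7 -0.9] M tool [-0.48 -0.02  0.05] j [-0.57  0.35  2.11  1.11  0.3   1.76]
```

Not quite closed yet; hold a bit more.

Request:
send_rows --targets '[[[0, 0, 0, 0, 0, 0, 1], [0, 0, 0, 0, 0, 0, 1], [0, 0, 0, 0, 0, 0, 1]]]'

```text
time: 10.78
tool_pos: [536.5, -153.1, 111.4]
tcp_rot: [-2.546, 0.07, -1.755]
contact_force: [-4.4, -1.0, 2.0]
grip_width: 13.7
```

```bash
python3 st.py
```

```text
slope pos [ 0.2 -0.9 26.1] t 10.78 w 13.7
cw(mod pi) 1.449 zdir [-0.012  0.002 -1.   ]
bar cw 1.693
F tool [ 1.7  2.3 -4.1] F slope [-2.4 -1.4  4.1] M tool [-0.61  0.17  0.04] j [-0.57  0.35  2.11  1.11  0.3   1.76]
```

Request:
send_rows --targets '[[[0, 0, -5, 0, 0, 0, 1], [0, 0, -10, 0, 0, 0, 1], [0, 0, -15, 0, 0, 0, 1], [0, 0, -20, 0, 0, 0, 1], [0, 0, -25, 0, 0, 0, 1]]]'

```text
time: 11.2
tool_pos: [536.8, -153.1, 111.7]
tcp_rot: [-2.565, -0.176, -1.389]
contact_force: [-3.7, 0.2, 3.3]
grip_width: 13.8
```

```bash
python3 st.py
```

```text
slope pos [ 0.5 -0.9 26.1] t 11.2 w 13.8
cw(mod pi) 1.889 zdir [-0.011  0.002 -1.   ]
bar cw 1.253
F tool [-0.2  1.2 -4.8] F slope [-1.1 -0.2  4.8] M tool [-0.42 -0.12  0.23] j [-0.57  0.35  2.11  1.11  0.3   1.32]
```

Request:
send_rows --targets '[[[0, 0, -6, 0, 0, 0, 1], [0, 0, -12, 0, 0, 0, 1], [0, 0, -18, 0, 0, 0, 1], [0, 0, -24, 0, 0, 0, 1], [0, 0, -30, 0, 0, 0, 1]]]'

```text
time: 11.62
tool_pos: [537.1, -153.0, 111.9]
tcp_rot: [-2.712, -0.434, -0.908]
contact_force: [0.3, 1.9, 3.4]
grip_width: 13.5
```

```bash
python3 st.py
```

```text
slope pos [ 1.  -0.7 26.1] t 11.62 w 13.5
cw(mod pi) 2.414 zdir [-0.01   0.003 -1.   ]
bar cw 0.728
F tool [ 0.2 -2.8 -2.7] F slope [2.  1.9 2.7] M tool [-0.05 -0.18  0.15] j [-0.57  0.35  2.11  1.11  0.3   0.8 ]
```

Request:
send_rows --targets '[[[0, 0, -6, 0, 0, 0, 1], [0, 0, -12, 0, 0, 0, 1], [0, 0, -18, 0, 0, 0, 1], [0, 0, -24, 0, 0, 0, 1], [0, 0, -30, 0, 0, 0, 1]]]'

```text
time: 12.03
tool_pos: [537.3, -152.6, 112.0]
tcp_rot: [-3.0, -0.586, -0.331]
contact_force: [-0.2, 3.0, 2.3]
grip_width: 13.4
```

```bash
python3 st.py
```

```text
slope pos [ 1.2 -0.3 26.1] t 12.03 w 13.4
cw(mod pi) 2.937 zdir [-0.01   0.003 -1.   ]
bar cw 0.204
F tool [ 0.4 -3.1 -2.2] F slope [1.  3.  2.2] M tool [0.32 0.01 0.14] j [-0.57  0.35  2.11  1.11  0.3   0.27]
```

Request:
send_rows --targets '[[[0, 0, -5, 0, 0, 0, 1], [0, 0, -10, 0, 0, 0, 1], [0, 0, -14, 0, 0, 0, 1], [0, 0, -17, 0, 0, 0, 1], [0, 0, -17, 0, 0, 0, 1]]]'

```text
time: 12.45
tool_pos: [537.4, -152.4, 112.0]
tcp_rot: [3.084, -0.598, 0.024]
contact_force: [0.9, 4.5, 4.0]
grip_width: 13.7
```

```bash
python3 st.py
```

```text
slope pos [ 1.2 -0.1 26.1] t 12.45 w 13.7
cw(mod pi) -3.052 zdir [-0.01   0.004 -1.   ]
bar cw -0.09
F tool [ 3.1 -4.3 -3. ] F slope [2.8 4.5 3. ] M tool [ 0.48  0.3  -0.05] j [-0.57  0.35  2.11  1.11  0.3  -0.02]
```

Request:
send_rows --targets '[[[0, 0, -1, 0, 0, 0, 1], [0, 0, -2, 0, 0, 0, 1], [0, 0, -3, 0, 0, 0, 1]]]'

```text
time: 12.7
tool_pos: [537.3, -152.3, 112.0]
tcp_rot: [3.051, -0.595, 0.083]
contact_force: [1.6, 6.1, 4.7]
grip_width: 14.0
```

```bash
python3 st.py
```

```text
slope pos [ 1.1 -0.1 26. ] t 12.7 w 14.0
cw(mod pi) -3.003 zdir [-0.01   0.004 -1.   ]
bar cw -0.139
F tool [ 4.4 -5.7 -3.2] F slope [3.6 6.2 3.2] M tool [0.62 0.44 0.5 ] j [-0.57  0.35  2.11  1.11  0.3  -0.07]
```

Request:
send_rows --targets '[[[0, 0, -1, 0, 0, 0, 1], [0, 0, -2, 0, 0, 0, 1], [0, 0, -2, 0, 0, 0, 1]]]'

```text
time: 12.95
tool_pos: [537.4, -152.3, 112.0]
tcp_rot: [3.028, -0.591, 0.124]
contact_force: [2.5, 5.8, 3.9]
grip_width: 14.0
```

```bash
python3 st.py
```

```text
slope pos [ 1.2 -0.1 26. ] t 12.95 w 14.0
cw(mod pi) -2.969 zdir [-0.01   0.004 -1.   ]
bar cw -0.173
F tool [ 4.9 -5.3 -2.1] F slope [3.9 6.  2.1] M tool [0.72 0.44 0.73] j [-0.57  0.35  2.11  1.11  0.3  -0.1 ]
```

Request:
send_rows --targets '[[[0, 0, 3, 0, 0, 0, 1], [0, 0, 3, 0, 0, 0, 0], [0, 0, 3, 0, 0, 0, 0], [0, 0, 3, 0, 0, -10, 0], [0, 0, 3, 0, 0, -40, 0]]]'

```text
time: 13.37
tool_pos: [513.7, -151.2, 141.9]
tcp_rot: [3.064, -0.59, 0.061]
contact_force: [0.8, -0.2, -0.4]
grip_width: 36.4
```

Request:
send_rows --targets '[[[0, 0, 0, 0, 0, -30, 0.2], [0, 0, 0, 0, 0, -50, 0.2], [0, 0, 0, 0, 0, -50, 0.2]]]'

```text
time: 13.62
tool_pos: [485.8, -149.9, 188.7]
tcp_rot: [3.056, -0.598, 0.065]
contact_force: [1.0, -1.3, 0.4]
grip_width: 37.0
```

```bash
python3 look.py w9.png; python3 st.py;  cat > rect.py <<'E'
from ang import *
import sys
f,h=sys.argv[1],float(sys.argv[2])
x=np.load('x.npy')
im=cv2.imread('pics/%s.png'%f); L=pickle.load(open(f+'.png.pkl','rb'))
S=Sfr(x[2]); O=np.array([x[0],x[1],90.]); 
q=np.float32([[-50,-50],[50,-50],[50,50],[-50,50]])
src=np.float32([proj(L['m'],O+S@[a,b,h])[::-1] for a,b in q]); dst=np.float32([[350-5*b,350-5*a] for a,b in q])
cv2.imwrite('pics/rect_%s_%d.png'%(f,h),cv2.warpPerspective(im,cv2.getPerspectiveTransform(src,dst),(600,600)))
E
python3 rect.py w9 52
```

```text
knob_grip [247.7 318. ] 0.86 ray [[465.5248, -137.9887, 366.3663], [0.257, -0.0527, -0.965]]
pawl_pin [152.6 154.9] 0.88 ray [[465.5248, -137.9887, 366.3663], [0.4469, 0.3655, -0.8165]]
winder [257.9 316.4] 0.85 ray [[465.5248, -137.9887, 366.3663], [0.2293, -0.0492, -0.9721]]
t 13.87 rot [  -0.98   -2.05 -171.34] shift [ 13.2 -14.5 -83.5] | 171.4 85.7
[-0.64227963  0.12665528  2.13450577  0.73266035  0.46596459  0.29561909]
slope pos [  0.7  -1.  114.9] t 13.87 w 36.6
cw(mod pi) -3.02 zdir [-0.013  0.003 -1.   ]
bar cw -0.122
F tool [-0.8  1.1  0.1] F slope [-0.7 -1.2 -0.1] M tool [-0.   -0.53 -0.04] j [-0.64  0.13  2.13  0.73  0.47  0.3 ]
```

View pics/w9.png

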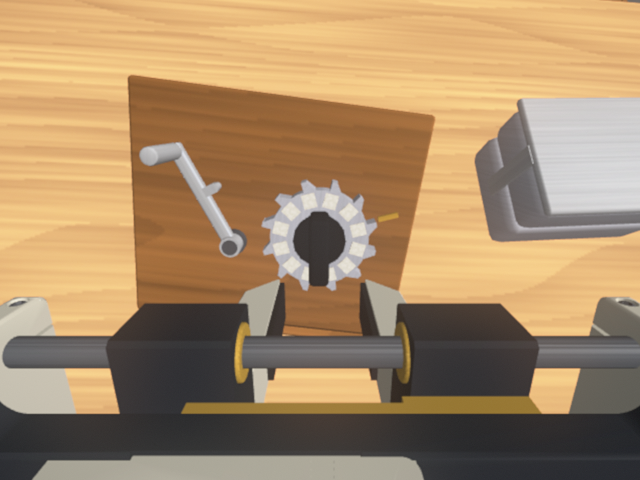

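View pics/rect_w9_52.png

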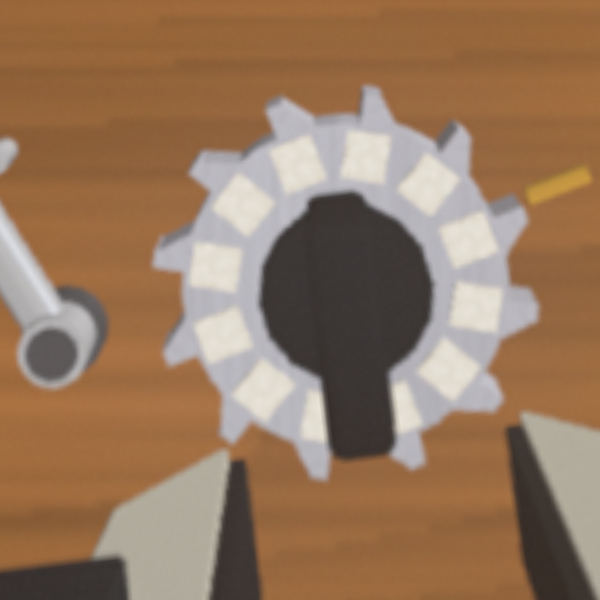

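```bash
cat > pin.py <<'E'
from ang import *
x=np.load('x.npy')
for f in sys.argv[1:]:
    L=pickle.load(open(f+'.pkl','rb'))
    if 'pawl_pin' in L:
        p=pl(f,L['pawl_pin'],43,x); v=p[:2]-x[3:5]; print(f,p.round(1),'r',np.hypot(*v).round(1),'pawl',round(.484+np.arctan2(v[1],v[0]),3))
E
python3 pin.py w4.png w5.png w6.png w9.png
cat > ik3.py <<'E'
from ik2 import *
import sys
# pin cage with half-turn orientation: args pawl tilt cw h
P=pts(x); y=x.copy(); y[5]=float(sys.argv[1]); tl=float(sys.argv[2]); cw=float(sys.argv[3]); h=float(sys.argv[4])
t=pts(y)['pin']+h*S[:,2]; Rt=RT(cw+np.pi,tl)
s=ik(t,Rt,[-.3,.33,2,.4,.4,.8]); print('ik',s.x.round(2),round(s.cost,4)); plan(t,Rt)
E
for a in "1.05 5 0 40" "1.05 5 0 -15" ".3 5 0 -15" ".1 5 0 -15"; do python3 ik3.py $a; done
```

```text
w4.png [57.  31.9 43. ] r 79.3 pawl 0.029
w5.png [57.2 30.7 43. ] r 80.1 pawl 0.016
w6.png [60.  96.5 43. ] r 79.9 pawl 0.865
w9.png [ 54.3 111.5  43. ] r 81.8 pawl 1.062
ik [-0.27  0.21  1.96  0.21  0.46  1.22] 0.0
t 13.87 rot [ 0.09 -4.27  6.98] shift [  66.  -103.3   31.6] | 8.2 126.6
ik [-0.25  0.33  1.94  0.25  0.36  1.19] 0.0
t 13.87 rot [ 0.09 -4.27  6.98] shift [  66.7 -103.1   86.6] | 8.2 150.2
ik [-0.38  0.34  1.91  0.37  0.41  0.97] 0.0
t 13.87 rot [ 0.09 -4.27  6.98] shift [ 70.7 -44.6  86.3] | 8.2 120.2
ik [-0.42  0.34  1.91  0.41  0.42  0.9 ] 0.0
t 13.87 rot [ 0.09 -4.27  6.98] shift [ 64.4 -29.9  86.3] | 8.2 111.8
```

Request:
send_rows --targets '[[[0, -1, 2, 16, -26, 2, 0.2], [0, -2, 4, 33, -52, 10, 0.3], [0, -3, 6, 50, -78, 20, 0.3], [0, -4, 7, 66, -104, 32, 0.3], [0, -4, 7, 66, -104, 32, 0.3]]]'

```text
time: 14.28
tool_pos: [556.2, -44.5, 188.2]
tcp_rot: [3.14, -0.528, -0.086]
contact_force: [0.3, -1.4, -0.3]
grip_width: 32.1
```

```bash
python3 ik3.py 1.05 5 0 -15; python3 look.py w10.png; python3 pin.py w10.png
```

```text
ik [-0.25  0.33  1.94  0.25  0.36  1.19] 0.0
t 14.28 rot [ 0.11 -0.27 -0.04] shift [ 5.  -0.9 54.7] | 0.3 54.9
pawl_pivot [262.8 317.8] 0.27 ray [[548.9238, -43.9434, 367.3502], [0.1451, -0.0019, -0.9894]]
winder [301.2 431.5] 0.87 ray [[548.9238, -43.9434, 367.3502], [0.0126, -0.2923, -0.9562]]
t 14.53 rot [  -7.4    -1.66 -177.98] shift [ -48.1   93.7 -111.3] | 178.1 153.3
[-0.2722202   0.20810555  1.97218132  0.21632266  0.45031626  1.21026543]
```

View pics/w10.png

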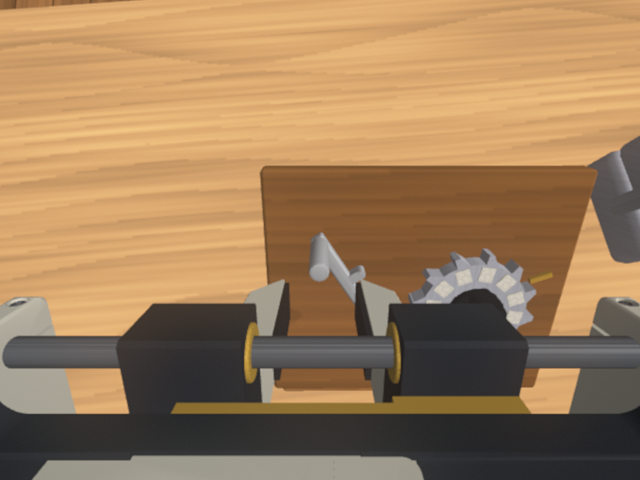

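Request:
send_rows --targets '[[[0, 0, 0, 5, -1, 5, 0.3], [0, 0, 0, 5, -1, 20, 0.3], [0, 0, 0, 5, -1, 38, 0.3], [0, 0, 0, 5, -1, 55, 0.3], [0, 0, 0, 5, -1, 55, 0.3]]]'

```text
time: 14.95
tool_pos: [587.1, -48.3, 141.5]
tcp_rot: [3.14, -0.526, -0.086]
contact_force: [-1.0, -0.2, -0.1]
grip_width: 32.2
```

```bash
sed -i "s/^c,Rc,o=cur(); S=/c,Rc,o=cur(); S=/" arc.py; python3 arc.py 1.05 .9 .7 .5 .35 .2 .1; python3 st.py; python3 -c "
from h import *; shot('wrist','w11.png')"
```

```text
1.05 [ 1.7 -1.9 -1.3]
.9 [ 7.3  8.7 -1.8]
.7 [12.3 23.9 -2.2]
.5 [14.2 39.7 -2.3]
.35 [13.5 51.7 -2.2]
.2 [11.  63.4 -2. ]
.1 [ 8.4 71.  -1.7]
[-0.085  0.002 -0.996] 14.95 32.22217114978156
slope pos [ 51.5 107.8  26.8] t 14.95 w 32.2
cw(mod pi) 3.141 zdir [-0.085 -0.002 -0.996]
bar cw 0.001
F tool [-0.9  0.3 -0.4] F slope [-0.9 -0.3  0.5] M tool [-0.05 -0.5  -0.07] j [-0.26  0.34  1.95  0.25  0.34  1.18]
```

View pics/w11.png

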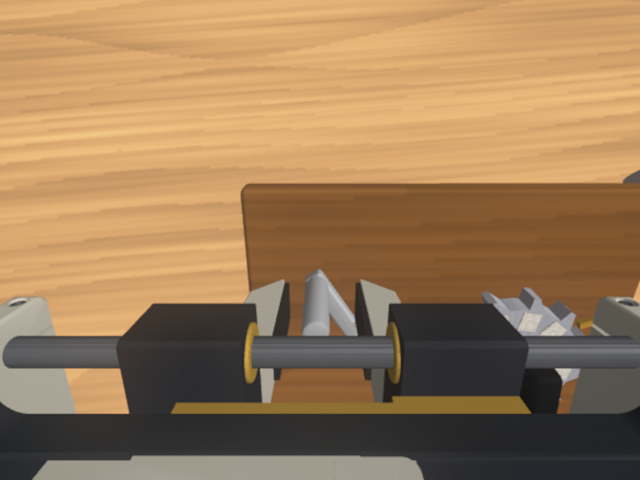

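Request:
send_rows --targets '[[[0, 0, 0, 1, 0, -1, 0.6], [0, 0, 0, 4, 4, -1.5, 0.6], [0, 0, 0, 8, 12, -2, 0.6], [0, 0, 0, 11, 20, -2, 0.6], [0, 0, 0, 13, 28, -2, 0.6]]]'

```text
time: 15.42
tool_pos: [596.0, -76.6, 154.8]
tcp_rot: [3.138, -0.533, -0.083]
contact_force: [1.0, -0.6, 0.2]
grip_width: 18.4
```

Request:
send_rows --targets '[[[0, 0, 0, 1, 8, 0, 0.6], [0, 0, 0, 1, 16, 0, 0.6], [0, 0, 0, 0.5, 24, 0, 0.6], [0, 0, 0, -1, 31, 0, 0.6], [0, 0, 0, -3, 38, 0, 0.6]]]'

```text
time: 15.83
tool_pos: [589.9, -114.5, 153.2]
tcp_rot: [3.138, -0.533, -0.083]
contact_force: [0.0, 0.3, 0.6]
grip_width: 18.5
```

```bash
python3 arc.py .1 .05 0.02 0;python3 st.py;  python3 -c "
from h import *; shot('wrist','w12.png')"
```

```text
.1 [-4.8  5.2  4. ]
.05 [-6.4  8.9  4.1]
0.02 [-7.5 11.   4.2]
0 [-8.2 12.4  4.3]
[-0.078  0.003 -0.997] 15.8333 18.51020755585136
slope pos [65.  42.  31.6] t 15.83 w 18.5
cw(mod pi) -3.14 zdir [-0.078 -0.003 -0.997]
bar cw -0.001
F tool [ 0.3 -0.3 -0.5] F slope [0.3 0.3 0.5] M tool [-0.04 -0.45  0.01] j [-0.4   0.34  1.91  0.4   0.41  0.92]
```

View pics/w12.png

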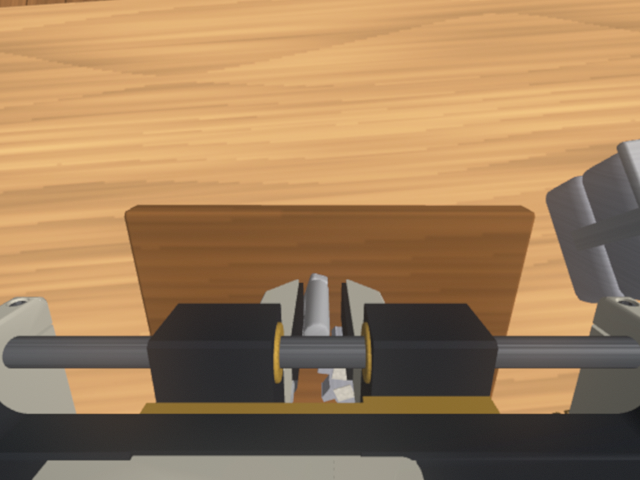

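Request:
send_rows --targets '[[[0, 0, 0, -3, 4, 1, 0.6], [0, 0, 0, -6, 8, 2, 0.6], [0, 0, 0, -7.5, 11, 2, 0.6], [0, 0, 0, -7.5, 10, 2, 0.3], [0, 0, 0, -7.5, 10, 2, 0.3]]]'

```text
time: 16.3
tool_pos: [583.4, -123.1, 146.6]
tcp_rot: [3.139, -0.531, -0.084]
contact_force: [0.1, 0.4, 0.1]
grip_width: 28.0
```

```bash
python3 ik3.py 0.02 3 0 60;python3 kn.py -0.12 60 1; python3 st.py
```

```text
ik [-0.48  0.17  1.97  0.42  0.51  0.86] 0.0
t 16.30 rot [0.11 1.57 0.06] shift [ -5.1   2.1 -73.3] | 1.6 73.6
ik [-0.62  0.16  2.13  0.76  0.43  0.28] 0.0
t 16.30 rot [-0.1   3.58 -6.81] shift [-62.1  33.  -66.7] | 7.7 96.9
[-0.43  0.34  1.93  0.44  0.4   0.86]
slope pos [56.5 33.  29.5] t 16.3 w 28.0
cw(mod pi) -3.14 zdir [-0.08  -0.002 -0.997]
bar cw -0.001
F tool [ 0.1 -0.4 -0.1] F slope [0.1 0.4 0.1] M tool [-0.01 -0.5  -0.08] j [-0.43  0.34  1.93  0.44  0.4   0.86]
```

Request:
send_rows --targets '[[[0, 0, 0, 0, 0, -12, 0.3], [0, 0, 0, 0, 0, -38, 0.2], [0, 0, 0, -2, 1, -70, 0], [0, 2, -3, -30, 16, -72, 0], [0, 3.5, -7, -61, 32, -72, 0]]]'

```text
time: 16.72
tool_pos: [514.7, -135.9, 191.3]
tcp_rot: [3.095, -0.575, 0.012]
contact_force: [-0.3, 0.6, -0.0]
grip_width: 45.4
```

Request:
send_rows --targets '[[[0, 0, 0, 0, 0, 0, 0]]]'

```text
time: 16.8
tool_pos: [511.5, -135.4, 187.5]
tcp_rot: [3.099, -0.567, 0.01]
contact_force: [0.4, -0.8, -0.2]
grip_width: 45.5
```

```bash
python3 look.py w13.png; python3 pin.py w13.png; python3 rect.py w13 52; python3 kn.py -0.12 60 1;python3 st.py
```

```text
knob_grip [283.2 342.6] 0.56 ray [[497.332, -129.1064, 366.0856], [0.126, -0.0941, -0.9876]]
pawl_pin [197.3 299.3] 0.88 ray [[497.332, -129.1064, 366.0856], [0.3588, 0.0251, -0.9331]]
pawl_pivot [296.  239.3] 0.76 ray [[497.332, -129.1064, 366.0856], [0.0927, 0.1869, -0.978]]
winder [275.8 335.9] 0.67 ray [[497.332, -129.1064, 366.0856], [0.1466, -0.0758, -0.9863]]
t 17.05 rot [  -3.39   -2.48 -173.92] shift [-16.7  -2.2 -95. ] | 174.0 96.4
[-0.55576531  0.1627544   2.05378962  0.58021641  0.47713842  0.5618363 ]
w13.png [58.4 32.  43. ] r 80.5 pawl 0.037
ik [-0.62  0.16  2.13  0.76  0.43  0.28] 0.0
t 17.05 rot [-0.54  1.24 -2.52] shift [-27.2  12.5   2.7] | 2.9 30.1
[-0.56  0.16  2.05  0.58  0.48  0.56]
slope pos [ 26.3  14.5 102.7] t 17.05 w 45.7
cw(mod pi) -3.066 zdir [-0.04   0.007 -0.999]
bar cw -0.076
F tool [ 0.9 -0.2  0.2] F slope [ 0.9  0.3 -0.2] M tool [ 0.02 -0.49 -0.01] j [-0.56  0.16  2.05  0.58  0.48  0.56]
```

View pics/w13.png

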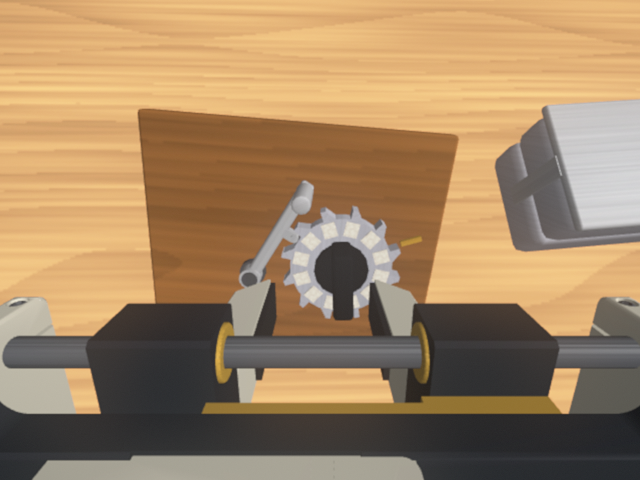

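View pics/rect_w13_52.png

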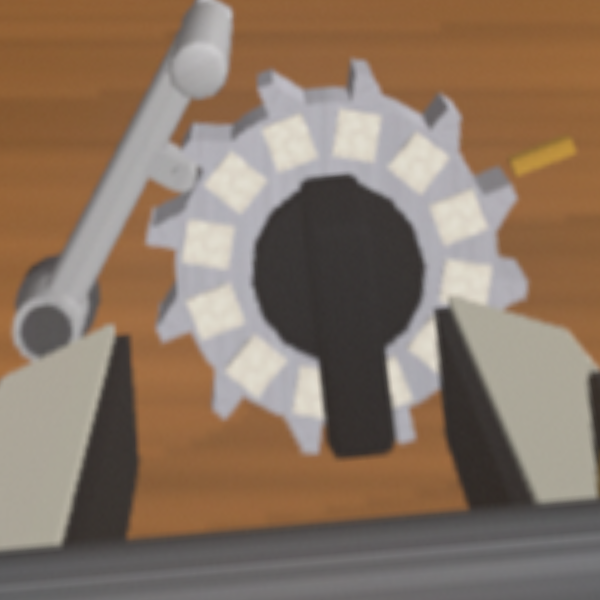

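Request:
send_rows --targets '[[[0, 0.5, -1, -10, 5, 1, 0], [-0.5, 1, -2, -20, 10, 2, 0], [-0.5, 1.2, -2.5, -26.5, 13, 3, 0], [-0.5, 1.2, -2.5, -26.5, 13, 3, 0]]]'

```text
time: 17.38
tool_pos: [492.9, -148.8, 171.4]
tcp_rot: [3.064, -0.586, 0.059]
contact_force: [-1.0, 0.1, 0.4]
grip_width: 46.5
```

```bash
python3 kn.py -0.12 -15 1;python3 st.py; python3 -c "
from h import *; shot('wrist','w14.png')"
```

```text
ik [-0.56  0.35  2.11  1.08  0.3  -0.01] 0.0
t 17.38 rot [-0.12  0.16 -0.05] shift [ 2.8  0.1 74.2] | 0.2 74.3
[-0.63  0.16  2.13  0.76  0.43  0.28]
slope pos [ -1.3  -0.3 100.3] t 17.38 w 46.5
cw(mod pi) -3.022 zdir [-0.021  0.002 -1.   ]
bar cw -0.119
F tool [-0.6 -0.1 -0.9] F slope [-0.6  0.   0.9] M tool [-0.03 -0.56 -0.03] j [-0.63  0.16  2.13  0.76  0.43  0.28]
```

View pics/w14.png

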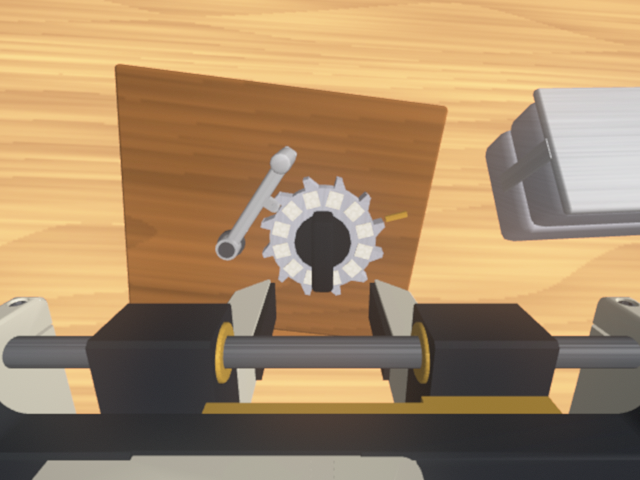

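Request:
send_rows --targets '[[[0, 0, 0, 2, 0, 20, 0], [0, 0, 0, 3.5, 0, 45, 0], [0, 0, 0, 3.5, 0, 65, 0.3], [0, 0, 0, 3.5, 0, 74, 0.5], [0, 0, 0, 3.5, 0, 74, 1]]]'

```text
time: 17.85
tool_pos: [538.6, -151.6, 111.4]
tcp_rot: [3.064, -0.586, 0.059]
contact_force: [-0.0, 0.3, 0.7]
grip_width: 30.6
```

Request:
send_rows --targets '[[[0, 0, 0, 0, 0, 0, 1], [0, 0, 0, 0, 0, 0, 1], [0, 0, 0, 0, 0, 0, 1]]]'

```text
time: 18.1
tool_pos: [537.6, -152.1, 113.7]
tcp_rot: [3.062, -0.588, 0.06]
contact_force: [4.7, 0.6, -3.7]
grip_width: 13.7
```

```bash
python3 st.py
```

```text
slope pos [ 2.3  0.2 27.3] t 18.1 w 13.7
cw(mod pi) -3.021 zdir [-0.018  0.001 -1.   ]
bar cw -0.12
F tool [ 1.9 -0.8  5.6] F slope [ 1.6  1.  -5.7] M tool [ 0.02 -0.22 -0.02] j [-0.56  0.35  2.1   1.05  0.3   0.01]
```

Request:
send_rows --targets '[[[0, 0, 5, 0, 0.1, 0, 1], [0, 0, 11, 0, 0.3, 0, 1], [0, 0, 17, -0.1, 0.4, 0, 1], [0, 0, 23, -0.1, 0.5, 0, 1], [0, 0, 29, -0.2, 0.6, 0, 1]]]'

```text
time: 18.52
tool_pos: [537.5, -153.0, 113.6]
tcp_rot: [-2.89, -0.543, -0.545]
contact_force: [4.4, -0.2, -3.7]
grip_width: 13.8
```

```bash
python3 st.py
```

```text
slope pos [ 2.2 -0.7 27.3] t 18.52 w 13.8
cw(mod pi) 2.751 zdir [-0.018  0.001 -1.   ]
bar cw 0.391
F tool [ 1.4 -0.7  5.5] F slope [ 1.5  0.1 -5.6] M tool [ 0.05 -0.34 -0.25] j [-0.57  0.35  2.1   1.05  0.3   0.52]
```

Request:
send_rows --targets '[[[0, 0, 4, 0, 0.1, 0, 1], [0, 0, 8, 0, 0.2, 0, 1], [0, 0, 11, 0, 0.2, 0, 1], [0, 0, 14, 0, 0.3, 0, 1]]]'

```text
time: 18.85
tool_pos: [537.2, -153.4, 113.5]
tcp_rot: [-2.762, -0.467, -0.809]
contact_force: [2.4, -1.2, -4.2]
grip_width: 13.8
```

```bash
python3 st.py; python3 -c "
from h import *; shot('wrist','w15.png')"
```

```text
slope pos [ 2.  -1.2 27.3] t 18.85 w 13.8
cw(mod pi) 2.509 zdir [-0.018  0.    -1.   ]
bar cw 0.633
F tool [0.4 1.  4.9] F slope [-0.3 -1.  -4.9] M tool [ 0.02 -0.36 -0.13] j [-0.57  0.35  2.1   1.05  0.3   0.76]
```

View pics/w15.png

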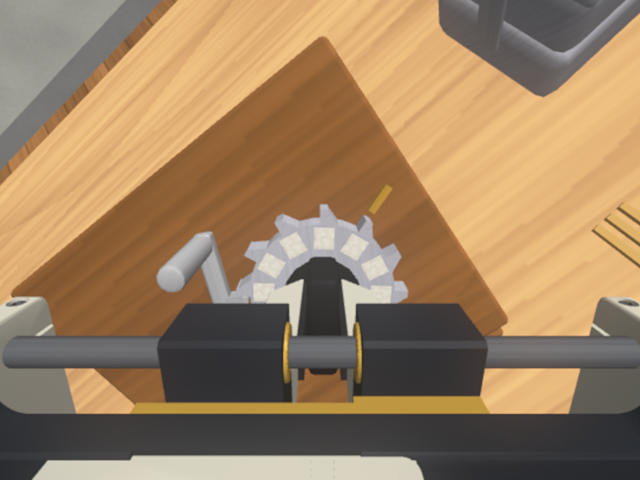

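```bash
python3 look.py w16.png; python3 pin.py w16.png
```

```text
knob_grip [316.5 320.4] 0.72 ray [[500.886, -200.1761, 282.6344], [0.1719, 0.2902, -0.9414]]
pawl_pin [268.  186.5] 0.92 ray [[500.886, -200.1761, 282.6344], [0.4551, 0.4628, -0.7607]]
winder [287.  358.2] 0.77 ray [[500.886, -200.1761, 282.6344], [0.1768, 0.1622, -0.9708]]
t 19.15 rot [  1.76   1.04 145.61] shift [  -2.8  -17.8 -171.3] | 145.6 172.2
[-0.56645711  0.34609371  2.10342484  1.05256607  0.30294353  0.75856049]
w16.png [56.7 31.2 43. ] r 79.3 pawl 0.019
```

Request:
send_rows --targets '[[[0, 0, 0.5, 0, 0, 0, 1], [0, 0, 0.5, 0, 0, 0, 1], [0, 0, 0.5, 0, 0, 0, 1], [0, 0, 0.5, 0, 0, 0, 1], [0, 0, 0.5, 0, 0, 0, 1]]]'

```text
time: 19.57
tool_pos: [537.3, -153.4, 113.3]
tcp_rot: [-2.76, -0.465, -0.815]
contact_force: [-3.5, -0.4, 6.3]
grip_width: 13.5
```

```bash
python3 st.py
```

```text
slope pos [ 1.9 -1.2 27.2] t 19.57 w 13.5
cw(mod pi) 2.503 zdir [-0.018  0.    -1.   ]
bar cw 0.638
F tool [ 1.   0.2 -7.2] F slope [ 0.8 -0.7  7.1] M tool [ 0.05 -0.28 -0.14] j [-0.57  0.35  2.1   1.05  0.3   0.77]
```

Request:
send_rows --targets '[[[0, 0, 0, 0, 0, 0, 1], [0, 0, 0, 0, 0, 0, 1], [0, 0, 0, 0, 0, 0, 1], [0, 0, 0, 0, 0, 0, 1]]]'

```text
time: 19.9
tool_pos: [537.3, -153.4, 113.3]
tcp_rot: [-2.76, -0.465, -0.815]
contact_force: [-3.4, -0.8, 6.6]
grip_width: 14.1
```

Request:
send_rows --targets '[[[0, 0, 5, 0, 0.1, 0, 1], [0, 0, 10, 0, 0.2, 0, 1], [0, 0, 15, 0, 0.3, 0, 1], [0, 0, 20, -0.1, 0.4, 0, 1], [0, 0, 24, -0.1, 0.5, 0, 1]]]'

```text
time: 20.32
tool_pos: [536.7, -154.0, 113.0]
tcp_rot: [-2.61, -0.276, -1.222]
contact_force: [-5.4, -2.1, 4.4]
grip_width: 13.7
```

```bash
python3 st.py
```

```text
slope pos [ 1.3 -1.8 27.1] t 20.32 w 13.7
cw(mod pi) 2.08 zdir [-0.018 -0.    -1.   ]
bar cw 1.062
F tool [ 1.3  2.8 -6.6] F slope [-1.7 -2.5  6.6] M tool [-0.19 -0.14 -0.16] j [-0.57  0.35  2.1   1.06  0.3   1.19]
```

Request:
send_rows --targets '[[[0, 0, 3, 0, 0, 0, 1], [0, 0, 5, 0, 0, 0, 1], [0, 0, 6.5, 0, 0, 0, 1], [0, 0, 6.5, 0, 0, 0, 1], [0, 0, 6.5, 0, 0, 0, 1]]]'

```text
time: 20.73
tool_pos: [536.6, -154.1, 112.9]
tcp_rot: [-2.587, -0.219, -1.319]
contact_force: [-4.4, -2.0, 5.6]
grip_width: 13.8
```

```bash
python3 st.py; python3 look.py w17.png; python3 pin.py w17.png
```

```text
slope pos [ 1.1 -1.9 27.1] t 20.73 w 13.8
cw(mod pi) 1.97 zdir [-0.018 -0.001 -1.   ]
bar cw 1.171
F tool [ 2.   1.3 -7. ] F slope [-0.2 -2.4  7. ] M tool [-0.21 -0.18 -0.03] j [-0.57  0.35  2.1   1.06  0.3   1.3 ]
knob_grip [316.5 323.6] 0.98 ray [[469.422, -225.3538, 262.8455], [0.3532, 0.4347, -0.8284]]
winder [262.9 381.9] 0.76 ray [[469.422, -225.3538, 262.8455], [0.2876, 0.2511, -0.9243]]
t 20.98 rot [  1.77   0.41 114.55] shift [ -11.8  -14.7 -171.3] | 114.6 172.4
[-0.56806787  0.34644358  2.1047436   1.05517009  0.30232119  1.29648659]
```

Request:
send_rows --targets '[[[0, 0, 0, 0, 0, 0, 0.2], [0, 0, 0, 0, 0, 0, 0], [0, 0, 0, 0, 0, 0, 0], [0, 0, 0, 0, 0, -12, 0], [0, 0, 0, 0, 0, -40, 0]]]'

```text
time: 21.4
tool_pos: [513.9, -151.0, 143.4]
tcp_rot: [-2.59, -0.214, -1.317]
contact_force: [0.7, 0.6, 0.6]
grip_width: 42.2
```

Request:
send_rows --targets '[[[0, 0, 0, 0, 0, -35, 0], [0, 0, 0, 0, 0, -60, 0], [0, 0, 0, 0, 0, -60, 0]]]'

```text
time: 21.65
tool_pos: [480.7, -149.3, 199.0]
tcp_rot: [-2.584, -0.223, -1.319]
contact_force: [0.4, -1.3, 1.3]
grip_width: 45.7
```

```bash
python3 look.py w18.png; python3 pin.py w18.png; python3 rect.py w18 52; python3 -c "
from h import *; shot('top','top2.png')"
```

```text
knob_grip [240.6 329.6] 0.95 ray [[413.1128, -220.2352, 348.8942], [0.4367, 0.2435, -0.866]]
pawl_pin [254.3 239.3] 0.84 ray [[413.1128, -220.2352, 348.8942], [0.6053, 0.3512, -0.7144]]
pawl_pivot [332.2 307.8] 0.58 ray [[413.1128, -220.2352, 348.8942], [0.3688, 0.481, -0.7954]]
t 21.90 rot [  2.     0.46 114.52] shift [-11.  -15.1 -72.8] | 114.5 75.1
[-0.64646058  0.10138582  2.12415809  0.67439284  0.49771845  1.64812563]
w18.png [56.4 29.2 43. ] r 80.0 pawl -0.006
```

View pics/w18.png

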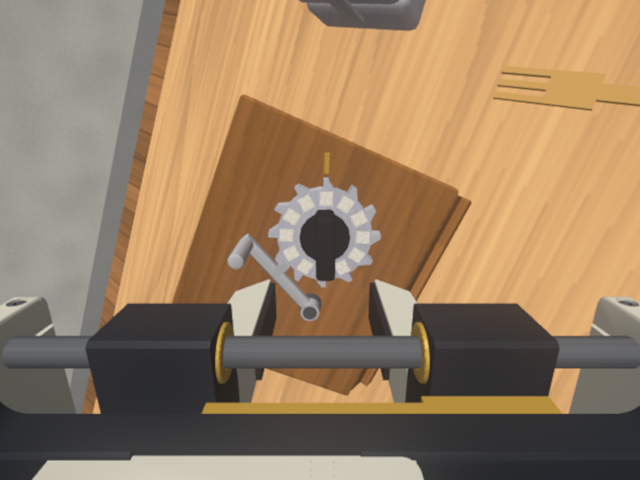

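View pics/rect_w18_52.png

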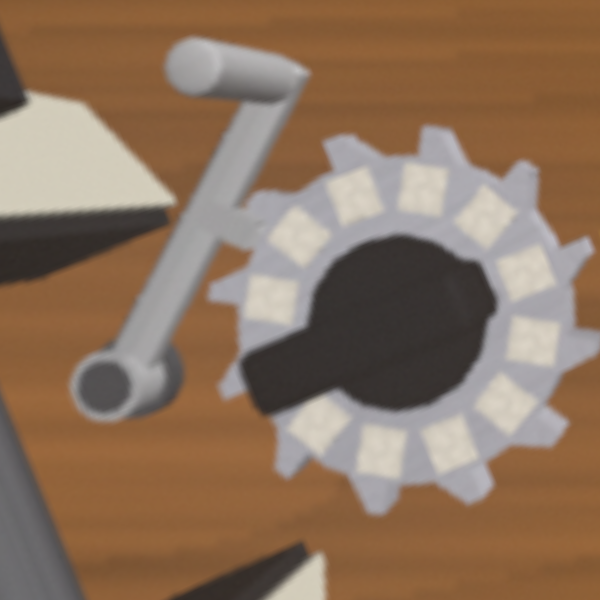

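View pics/top2.png

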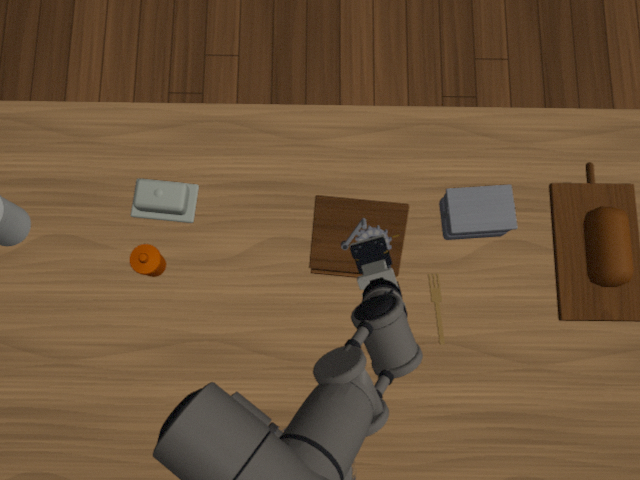

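```bash
python3 -c "
from plant import *
print(close_job())"
```

```text
the job is handed in; nothing more can be done
None
```

The job is done in the order you asked and was handed in at about 22 s. I flipped the pawl clear, turned the knob back to its stop and flipped the pawl down again. I then wound two clicks with about a second between them, let go and backed off.

**Last checks:**
- **First click:** the wheel stood at about 0.52, worked out from the gripper angle less the knob's 0.12 free play. The pawl read 0.02, so it had dropped.
- **Second click:** the wheel stood at about 1.05 by the same reckoning. The last picture gave a bar angle of about 1.15, against 1.17 from the gripper. The pawl read about 0.00, so it is down behind the second tooth.
- **Backward stop:** I took it from the torque rising to 0.73 N m as the knob reached about -0.12. The picture taken just afterwards agreed.
- **Forces:** readings at the end of each move stayed under 10 N, and nothing touched the gripper when I handed in.
- **Bystanders:** the tin, cup, dish and fork looked unmoved in the overhead picture.

**What disagreed:** the stand's heading first came out anywhere between -0.07 and -0.13 rad, so I settled it at -0.085 from the edges of its slope. The knob's centre differed by 1–2 mm between views.

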